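# Prop the self-closing cover of the limit unit open, then turn its knob up to the stop

## Robot

A 6-joint arm with a two-finger parallel gripper is mounted at the origin on a cart in front of the work surface, level with it; the furniture and walls round the work are solid. World frame = base frame: x ahead of the robot, y to its left, z up, the work surface at z = 0. Lengths are in m, angles in rad, forces in N, time in s.
With the tool pointing down it reaches from about 0.35 to 0.95 m from the base axis. Payload 17.4 kg.
Tool frame: the origin (TCP) lies at the centre of the arm's flange, where the gripper is bolted on; the fingertips stand 186 mm ahead of it and the grasp point (between the pads) lies 167 mm ahead of it (env.tip_reach is the distance from the TCP to the fingertips, in m); z points along the fingers, y is the line along which they close (so a half turn about z gives the same grasp; the last joint's range is limited). The gripper opens to 93 mm and grips with 3 to 60 N. Pads are 15 mm wide; open, the fingers measure 128 mm over their backs; the gripper's body (75 mm by 188 mm) begins 65 mm behind the grasp point.
Start: joints at [1.226, 0.116, 1.442, -0, 1.584, -0.038], TCP at [0.204, 0.643, 0.405] pointing down, gripper open.
Joint ranges: [-2.83, 2.83], [-0.83, 2.19], [0.07, 2.5], [-1.14, 4.28], [0.01, 3], [-2.97, 2.97]. Speed limits (rad/s): [1.89, 1.89, 2.22, 3.14, 3.14, 3.14].

## Interface

Orientations are given as a unit quaternion [x, y, z, w].
In Python, from station import env, eyes, workorder gives the robot as it stands. The module is installed in compiled form; this text tells all that it offers.
- The arm moves only by the tool jog_arm, never from a script. Its argument "moves" is a list of rows, each an object of numbers: "grip": the opening, from 0 (shut) to 1 (fully open); "x", "y", "z": the shift along the tool's x, y, z in cm; "turn": the turn about the tool's z in degrees. A call has 1 to 20 rows; each row shifts and turns the commanded pose from where the row before left it, along the tool's axes as they then stand; what a row does not reach is not made up. A row lasts 1/12 s, in which the tool goes at most 41.7 mm and 7.16 degrees, less where a joint would pass 70% of its speed; a pose out of reach is approached as far as the arm can. A call with a gripper value outside its range is refused whole. The fingers move at their own pace and stop on an object; the grip force is fixed at half the most. Time passes only in rows, so rows that do not move let the fingers close. It gives the time, the measured TCP pose, the force, the opening and the grip force at its end, in the units of the state.
- env.get_obs(): the state, without advancing time (a new reading comes with each control period).
- eyes.camera(name): name is "scene" or "top" or "wrist"; returns a dict with "pixels" (384x512x3 uint8, red, green, blue), "range_z" (384x512 float32, m along the optical axis (not along the pixel's ray), 0 where there is no reading), "camera_matrix" (3x3 intrinsics, pixels), "world_to_cam" (4x4, takes a point from world to camera coordinates). Camera axes: x right, y down, z forward; pixel columns grow to the right and rows downward; lengths in m; the calibration is good to about 2 mm. A picture is of the moment at which its call begins.
- workorder.hand_in(): hands the job in; it is judged then, once.
Trained networks look in a picture, given as the dict that the camera call returned (one of the last four; its "shot" number tells which), for a name from the list of things; names that differ only in an ending like _2 or _b are one class to them, and where a whole thing is asked for, a point or a joint stands for the part that bears it (a point fixed in the world has none). Each returns a list of dicts, best first, with "confidence" (0 to 1); they miss things now and then, are a little off and sometimes report something else, mostly with a low value. They report only what shows in the picture. A call takes as long as a camera call. They do not tell look-alikes from the thing itself.
- eyes.boxes_of(picture, query): "xy" ([column, row] in pixels, amid what is visible of it).
- eyes.silhouettes(picture, query): "mask" (384x512 bool, what is visible of it) and "xy" ([column, row] in pixels, amid what is visible of it).
The state is a dict: "t": time; "qpos": joint angles; "qd": joint speeds; "tau": joint torques, N m; "eef_pos": TCP position; "tool_rot": TCP orientation; "ft_force": force on the tool from outside, world axes, zero at the start; "wrist_torque": the same for the moment, N m; "grip_width": finger opening in m; "finger_force": force on a finger pad.
Only numpy, scipy, OpenCV 4.12 (cv2) and the standard library are available. Lean on these libraries where they do the work, as an engineer would, in place of code of your own. Each camera call takes 0.05 s, during which the arm holds its last target. There are 200 camera calls.

## Task

The grey limit unit on the bench has a clear spring cover that falls shut over its knob. Lift the cover by its overhanging lip and prop it open with the upright square steel bar, standing the bar fully down in the square pocket between the hinges so that the cover leans on it; then turn the knob clockwise (seen from above) until you feel its lug come up against the stop pin, and leave it there with the cover still propped. Do it gently by feel - do not strain the cover, jam the bar or force the knob against the pin - and leave the other things on the bench where they are.

Things in the scene. Friction and masses are not known exactly. Their poses are not given: they have to be found in the camera images.
- limit_unit: Grey box fixed to the bench, 180 (x) x 124 (y) x 56 mm high. Origin: centre of underside; x from its lip side (which faces the robot's left) to its hinge side, z up. In its frame, mm: lip-side face x -90; open well x -79 to 22, y -50 to 50, floor z 18; knob axis x -30, y 0; rear deck z 56; cover's hinge axis along y at x 54, z 61.
- cover (a joint): Opening angle of the clear cover: 0 shut, 1.57 upright, stop 2.5. Plate 45 to 162 mm from hinge axis to lip, 108 wide, 4 thick, underside 4 mm below the axis when shut, on two hinge arms 80 mm apart (the bar and fingers go between). Spring and weight close it from any angle (0.13 N m; 0.9 N at the lip, 3 N at 45 mm), damped: let go, it falls shut.
- cover_lip (a point): Middle of the lower outer edge of the cover's lip, 162 mm from the hinge axis; moves with the cover. Shut, the lip overhangs the box's side by 18 mm and lies 57 mm above the bench.
- prop_bar: Loose square steel bar standing on end, 20 x 20 x 76 mm tall, about 0.21 kg; its foot tapers to 15 mm square over the lowest 5 mm. Origin: centre of its lower end; z along the bar. Seated, its lower end is 24 mm below the rear deck (52 mm stand above) and the cover leans against its back at about 1.9 rad.
- pocket (a point): Centre of the mouth of the square prop pocket, level with the rear deck (x 60, y 0, z 56 in the unit's frame). The pocket is 21.6 mm square, 24 mm deep, sharp-edged; sides parallel to the unit's x and y.
- limit_knob: Black bar knob in the well; 0.07 N m of friction, stays where left. Origin: on its vertical axis at the well's floor. x along the grip bar (42 long, 13 wide, 7 to 34 mm above the floor) towards its steel stop lug (6 wide, out to 37 mm from the axis, 3.5 to 7.5 mm above the floor). The stop pin is 0.55 to 1.5 rad of clockwise turn away at the start.
- limit_ring: Dark steel ring round the knob on the well's floor, clamped at a setting that differs each time. Origin: on the knob's axis, 0.6 mm above the floor; x towards its upright stop pin (6 mm diameter, axis 33.5 mm from the knob's axis, top 9 mm above the well's floor).
- lug_face (a point): Point on the clockwise-leading face of the knob's stop lug, 33.5 mm from the knob's axis; turns with the knob.
- pin_face (a point): Point of the stop pin that the lug comes up against, 33.5 mm from the knob's axis. When the lug rests on the pin, lug_face and pin_face nearly coincide (within 1 mm).
- block_orange: Bystander: loose block 30 x 40 x 22 mm.
- block_black: Bystander: loose block 26 x 34 x 18 mm.
- dial_gauge: Bystander: dial indicator lying on its back, 107 x 60 x 22 mm.
- hex_key: Bystander: L key lying flat, 28 x 78 x 5 mm.
Not all that is in view belongs to the job. Of the things that look like the prop_bar, the smallest one is meant.

How it is judged:
By the outcome, as a careful person would: the job done as asked, in the order asked, and still so for the second after the job is handed in, with the robot touching nothing.
It also fails if it takes over 72 s, if anything falls off the work surface, if the arm or the gripper's body presses on something with over 40 N, if the wrist force passes 120 N, or if a joint passes its speed limit or range.

## Working session

There is one attempt and no reset: what is moved stays moved. The work goes in short steps, Python scripts to look and compute and a tool call to move; the robot and the scene stay as the last step left them, time stands still between calls to the robot, and variables do not carry over. Pictures are saved under pics/ and viewed, at most 11 in all, crops included, and the job is handed in when it is done.

Besides the shell and the picture viewer there is one more tool, called after ">>>" as name(argument=value, ...) on one line, values as JSON. jog_arm: Moves the arm, as the interface text tells. Its arguments: {"type":"object","properties":{"moves":{"type":"array"}},"required":["moves"]}

```bash
mkdir -p pics
cat > h.py <<'E'
import numpy as np, cv2
from station import env, eyes, workorder
def world(p,mask=None):
    K=p["camera_matrix"];T=np.linalg.inv(p["world_to_cam"]);z=p["range_z"]
    v,u=np.mgrid[:384,:512]
    c=np.stack([(u-K[0,2])/K[0,0]*z,(v-K[1,2])/K[1,1]*z,z],-1)
    return c@T[:3,:3].T+T[:3,3]
def save(p,n,crop=None,s=1):
    im=p["pixels"][...,::-1]
    if crop: im=im[crop[1]:crop[3],crop[0]:crop[2]]
    cv2.imwrite("pics/"+n,cv2.resize(im,None,fx=s,fy=s,interpolation=cv2.INTER_CUBIC))
E
python3 - <<'E'
from h import *
o=env.get_obs();print({k:np.round(v,3) for k,v in o.items()})
ps={n:eyes.camera(n) for n in("scene","top")}
cv2.imwrite("pics/a.png",np.vstack([cv2.resize(ps[n]["pixels"][...,::-1],(400,300)) for n in ps]))
for n,p in ps.items():
    W=world(p)
    save(p,n+"1.png",s=1.5)
    for q in["limit_unit","cover","prop_bar","limit_knob","limit_ring","dial_gauge","block_orange","block_black","hex_key","lug_face","pin_face","pocket","cover_lip"]:
        for d in eyes.boxes_of(p,q)[:5]:
            c,r=np.round(d["xy"]).astype(int)
            print(n,q,round(d["confidence"],2),c,r,np.round(W[min(r,383),min(c,511)],3))
E
```

```text
{'t': np.float64(0.0), 'qpos': array([ 1.226,  0.116,  1.442, -0.   ,  1.584, -0.038]), 'qd': array([ 0.002,  0.001, -0.001, -0.001,  0.   , -0.   ]), 'tau': array([-6.0000e-03, -7.2120e+01, -6.2264e+01,  7.7000e-02,  2.3000e-02,
       -0.0000e+00]), 'eef_pos': array([0.204, 0.643, 0.404]), 'tool_rot': array([ 0.153,  0.988, -0.001, -0.   ]), 'ft_force': array([ 0.507,  0.113, -0.298]), 'wrist_torque': array([-0.036,  0.015, -0.009]), 'finger_force': np.float64(0.0), 'grip_width': np.float64(0.093)}
scene limit_unit 0.63 323 221 [ 0.552 -0.141  0.064]
scene cover 0.67 304 206 [ 0.58  -0.082  0.064]
scene prop_bar 0.6 214 174 [-0.237 -0.433  0.792]
scene prop_bar 0.57 197 160 [0.606 0.235 0.075]
scene prop_bar 0.51 312 305 [ 0.369 -0.201  0.008]
scene dial_gauge 0.85 350 296 [-0.237 -0.433  0.792]
scene block_orange 0.72 250 172 [0.686 0.125 0.024]
scene pin_face 0.41 207 164 [0.665 0.249 0.021]
scene pocket 0.95 324 220 [ 0.557 -0.142  0.064]
scene cover_lip 0.82 307 207 [ 0.581 -0.089  0.063]
scene cover_lip 0.33 205 161 [0.677 0.263 0.02 ]
top limit_unit 0.6 304 175 [ 0.586 -0.123  0.063]
top cover 0.66 290 177 [ 0.581 -0.089  0.062]
top prop_bar 0.6 304 174 [ 0.589 -0.123  0.063]
top prop_bar 0.59 186 175 [0.577 0.158 0.097]
top prop_bar 0.56 153 197 [0.528 0.237 0.079]
top prop_bar 0.53 154 166 [0.599 0.233 0.097]
top dial_gauge 0.72 358 241 [ 0.428 -0.26   0.02 ]
top block_orange 0.66 204 140 [0.687 0.127 0.022]
top block_orange 0.61 289 178 [ 0.579 -0.087  0.06 ]
top block_black 0.47 155 148 [0.667 0.253 0.017]
top block_black 0.23 336 270 [ 0.357 -0.208 -0.004]
top hex_key 0.59 333 269 [ 0.36  -0.198  0.004]
top pocket 0.55 303 180 [ 0.575 -0.121  0.058]
```

View pics/top1.png

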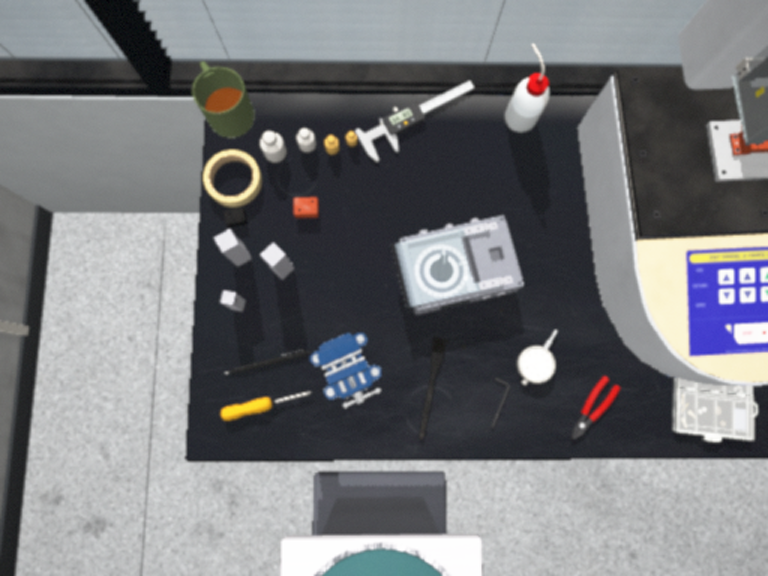

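View pics/scene1.png

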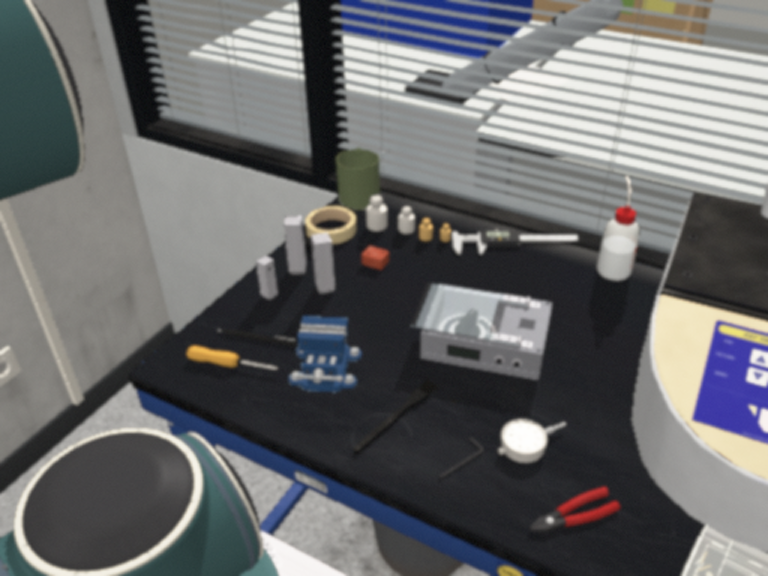

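The three look-alike bars are, in top-image pixels, at (154,166), (186,175) and (153,197). The first two stand about 97 mm high. The one at (153,197) is about 78 mm high and the smallest, so I choose that one. Next I'll measure it and the unit, and check with a close crop.

Run:
```python
from h import *
p=eyes.camera("top");W=world(p);s=eyes.camera("scene");S=world(s)
def reg(W,x0,x1,y0,y1,z0,z1):
    return W[(W[...,0]>x0)&(W[...,0]<x1)&(W[...,1]>y0)&(W[...,1]<y1)&(W[...,2]>z0)&(W[...,2]<z1)]
for n,w in(("top",W),("scene",S)):
    for nm,(x,y),h in(("small",(.53,.237),.04),("b2",(.577,.158),.05),("b3",(.6,.233),.05)):
        q=reg(w,x-.03,x+.03,y-.03,y+.03,h,.2)
        zt=np.percentile(q[:,2],95); t=q[q[:,2]>zt-.008]
        r=cv2.minAreaRect((t[:,:2]*1000).astype(np.float32))
        print(n,nm,len(t),round(zt,4),np.round(r[0],1),np.round(r[1],1),round(r[2],1))
    q=reg(w,.4,.75,-.3,.05,.048,.08)
    r=cv2.minAreaRect((q[:,:2]*1000).astype(np.float32));print(n,"unit",len(q),np.round(r[0],1),np.round(r[1],1),round(r[2],1),np.percentile(q[:,2],[5,25,50,75,95]).round(4))
# dark pocket
a=p["pixels"][150:200,315:350].mean(-1);print(a[::2,::2].astype(int))
im=cv2.resize(np.vstack([p["pixels"][130:220,120:220,::-1],p["pixels"][130:220,255:355,::-1]]),None,fx=3.3,fy=3.3,interpolation=cv2.INTER_CUBIC)
im2=cv2.resize(np.vstack([s["pixels"][130:220,150:250,::-1],s["pixels"][170:260,270:370,::-1]]),None,fx=3.3,fy=3.3,interpolation=cv2.INTER_CUBIC)
cv2.imwrite("pics/crop2.png",np.hstack([im,im2]))
```

```text
top small 78 0.0777 [526.5 240.4] [20.9 19.6] 79.2
top b2 147 0.1082 [588.2 167.2] [28.8 26.1] 45.5
top b3 150 0.1077 [610.7 239.7] [29.2 27.9] 32.7
top unit 3792 [555.3 -68.6] [163.1 347.3] 28.3 [0.054  0.0566 0.0596 0.0614 0.064 ]
scene small 58 0.0801 [527.1 242.4] [23.6 20.3] 67.1
scene b2 97 0.1102 [589.3 169.3] [30.  27.7] 45.8
scene b3 94 0.1099 [611.3 241.8] [33.7 28.3] 29.1
scene unit 3316 [556.9 -66. ] [165.9 347.1] 28.0 [0.0525 0.0585 0.062  0.0639 0.0666]
[[215 224 226 231 227 231 233 221 215 191 189 166  60  40  40  43  43  43]
 [236 230 215 235 223 220 227 223 207 189 188 180  88  42  41  40  41  42]
 [233 227 214 202 174 160 192 191 191 187 189 188 122  43  40  40  43  42]
 [174 157 149 145 143 145 180 188 189 189 189 189 156  51  43  43  44  41]
 [150 150 160 165 176 165 187 188 189 189 189 190 172  71  43  43  44  44]
 [186 189 189 189 189 190 189 188 189 188 189 187 184 104  45  48  44  44]
 [190 192 191 188 189 190 188 187 189 185 186 186 186 138  45  45  45  42]
 [185 188 190 191 192 188 180 168 150 148 181 188 188 165  61  43  43  41]
 [181 190 191 190 188 166 11
[... 547 characters left out ...]
188 187 186 177  85  41]
 [126 102 174 191 188 187 187 188 189 186 188 187 190 188 186 183 113  41]
 [154 103 150 187 186 186 187 189 196 202 194 214 224 201 188 186 151  49]
 [188 105 131 191 198 211 220 227 229 230 232 233 219 217 189 185 164  54]
 [213 161 190 226 231 236 229 223 237 226 224 229 225 212 189 161 156  95]
 [232 209 215 230 225 236 231 223 218 183 173 184 190 187 182 166 144  76]
 [232 221 202 222 213 193 169 155 147 141 152 167 149 129 115  91  62  48]
 [197 179 163 154 144 141 136 131 124 123 128 103  98  81  71  52  48  46]
 [144 150 141 134 124 122 105  94 112 119  98  64  48  39  39  43  45  45]
 [116 114  99 113 137 106  71  55  48  44  36  36  36  35  39  45  47  43]]
```

View pics/crop2.png

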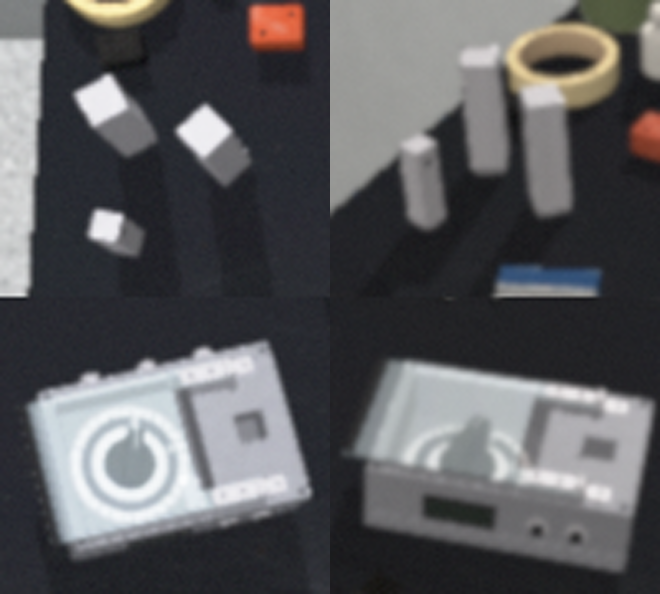

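The crop confirms the choice: the small bar is the lower-left one of the three. Now I'll approach it for a closer look.

>>> jog_arm(moves=[{"grip": 0.5, "x": -3, "y": -2}, {"x": -3, "y": -2}, {"x": -3, "y": -2}, {"x": -3, "y": -2}, {"x": -3, "y": -2}, {"x": -3, "y": -2}, {"x": -3, "y": -2}, {"x": -3, "y": -2}, {"x": -3, "y": -2}, {"x": -3, "y": -2}, {"x": -3, "y": -2}, {"x": -3, "y": -2}, {"x": -3, "y": -2}, {"x": -3, "y": -2}, {"turn": -6}])

```text
$.moves[0]: bad value
```

Run:
```python
from h import *
p=eyes.camera("wrist");W=world(p);t=eyes.camera("top");T=world(t)
save(p,"w1.png",s=1.2)
o=env.get_obs();print(o["t"],o["eef_pos"].round(4),o["tool_rot"].round(4),o["qpos"].round(3),o["ft_force"].round(2))
def reg(W,x0,x1,y0,y1,z0,z1):
    return W[(W[...,0]>x0)&(W[...,0]<x1)&(W[...,1]>y0)&(W[...,1]<y1)&(W[...,2]>z0)&(W[...,2]<z1)]
q=reg(W,.49,.56,.2,.28,.068,.09);print(len(q))
if len(q)>20:
    r=cv2.minAreaRect((q[:,:2]*1000).astype(np.float32));print("bar",np.round(r[0],1),np.round(r[1],1),round(r[2],1),np.median(q[:,2]))
M=((T[...,0]>.46)&(T[...,0]<.7)&(T[...,1]>-.25)&(T[...,1]<.02)&(T[...,2]>.047)&(T[...,2]<.075)).astype(np.uint8)
n,L,st,_=cv2.connectedComponentsWithStats(M);k=1+st[1:,4].argmax();q=T[L==k]
r=cv2.minAreaRect((q[:,:2]*1000).astype(np.float32));print("unit",len(q),np.round(r[0],1),np.round(r[1],1),round(r[2],2),np.round(cv2.boxPoints(r)))
m=(t["pixels"].mean(-1)<160)&(L==k);m[:, :322]=0;m[:,:]&=True
v,u=np.nonzero(m[160:180,322:340]);v+=160;u+=322
K=t["camera_matrix"];Ti=np.linalg.inv(t["world_to_cam"])
def at(u,v,z):
    d=Ti[:3,:3]@np.array([(u-K[0,2])/K[0,0],(v-K[1,2])/K[1,1],1]);return Ti[:3,3]+d*(z-Ti[2,3])/d[2]
print("pocket px",u.mean(),v.mean(),len(u),at(u.mean(),v.mean(),.056).round(4))
```

```text
1.6 [0.2039 0.6435 0.4047] [ 0.1528  0.9883 -0.     -0.    ] [ 1.226  0.116  1.442  0.     1.584 -0.038] [ 0.01 -0.66 -0.06]
0
unit 3697 [ 587.9 -123.9] [124.7 198.3] 13.29 [[ 504.  -42.]
 [ 550. -235.]
 [ 671. -206.]
 [ 626.  -13.]]
pocket px 331.77777777777777 166.83333333333334 18 [ 0.6086 -0.1937  0.056 ]
```

View pics/w1.png

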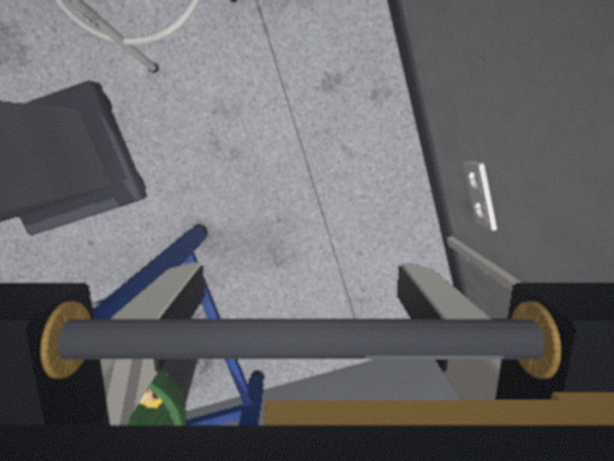

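Nothing moved: the rows need all five fields. The wrist picture shows only the floor between the fingers (around 200–400, 270 px). From the top view the unit measures 198 x 125 mm, which matches the box plus the 18 mm overhang. Retrying with full rows.

>>> jog_arm(moves=[{"grip": 0.5, "x": -3, "y": -2, "z": 0, "turn": -1}, {"grip": 0.5, "x": -3, "y": -2, "z": 0, "turn": -1}, {"grip": 0.5, "x": -3, "y": -2, "z": 0, "turn": -1}, {"grip": 0.5, "x": -3, "y": -2, "z": 0, "turn": -1}, {"grip": 0.5, "x": -3, "y": -2, "z": 0, "turn": -1}, {"grip": 0.5, "x": -3, "y": -2, "z": 0, "turn": -1}, {"grip": 0.5, "x": -3, "y": -2, "z": 0, "turn": 0}, {"grip": 0.5, "x": -3, "y": -2, "z": 0, "turn": 0}, {"grip": 0.5, "x": -3, "y": -2, "z": 0, "turn": 0}, {"grip": 0.5, "x": -3, "y": -2, "z": 0, "turn": 0}, {"grip": 0.5, "x": -3, "y": -2, "z": 0, "turn": 0}, {"grip": 0.5, "x": -3, "y": -2, "z": 0, "turn": 0}, {"grip": 0.5, "x": 0, "y": 0, "z": 0, "turn": 0}, {"grip": 0.5, "x": 0, "y": 0, "z": 0, "turn": 0}])

```text
t: 2.77
eef_pos: [0.4996, 0.326, 0.4046]
tool_rot: [0.102, 0.995, -0.0, -0.0]
ft_force: [-0.2, 0.3, 0.7]
grip_width: 0.0463
finger_force: 0.0
```

```bash
cat >> h.py <<'E'
def reg(W,x0,x1,y0,y1,z0,z1):
    return W[(W[...,0]>x0)&(W[...,0]<x1)&(W[...,1]>y0)&(W[...,1]<y1)&(W[...,2]>z0)&(W[...,2]<z1)]
def state():
    o=env.get_obs();q=o["tool_rot"];yaw=np.degrees(np.arctan2(q[1]**2-q[0]**2,2*q[0]*q[1]))
    print("t",round(o["t"],2),"pos",(o["eef_pos"]*1000).round(1),"yang",yaw.round(2),"q",o["tool_rot"].round(3),"F",o["ft_force"].round(2),"M",o["wrist_torque"].round(2),"w",round(o["grip_width"]*1000,1),"ff",round(o["finger_force"],1),"j",o["qpos"].round(2))
    return o,np.radians(yaw)
def togo(tx,ty):
    o,a=state();d=np.array([tx,ty])-o["eef_pos"][:2]
    ey=np.array([np.cos(a),np.sin(a)]);ex=np.array([-np.sin(a),np.cos(a)])  # q=(x,y,0,0): tool x = z-down frame
    print("tool x,y cm",(100*d@ex).round(2),(100*d@ey).round(2))
E
python3 - <<'E'
from h import *
from scipy.spatial.transform import Rotation as R
o=env.get_obs();print(R.from_quat(o["tool_rot"]).as_matrix().round(3))
p=eyes.camera("wrist");W=world(p);save(p,"w2.png",s=1.2)
q=reg(W,.49,.56,.2,.28,.068,.09);print(len(q))
if len(q)>20:
    r=cv2.minAreaRect((q[:,:2]*1000).astype(np.float32));print("bar",np.round(r[0],1),np.round(r[1],1),round(r[2],1),np.median(q[:,2]))
togo(.5265,.2405)
E
```

```text
[[-0.979  0.203 -0.   ]
 [ 0.203  0.979 -0.   ]
 [ 0.    -0.    -1.   ]]
314
bar [526.  242.4] [20.4 20.4] 80.1 0.07488412867442684
t 2.82 pos [498.9 326.9 404.7] yang 78.34 q [ 0.102  0.995  0.    -0.   ] F [ 0.84 -0.    0.28] M [0.06 0.03 0.01] w 46.5 ff 0.0 j [ 0.54 -0.05  1.62  0.    1.58 -0.83]
tool x,y cm -4.45 -7.9
```

View pics/w2.png

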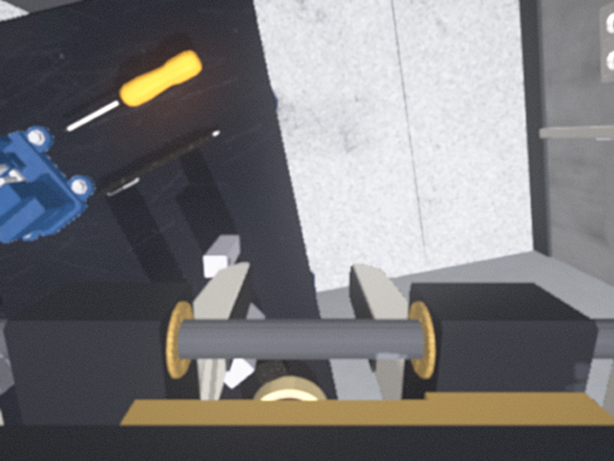

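The wrist view shows the small bar at about (215,258), just left of the fingers. It measures 20.4 mm square with its top at 75 mm, so it's the right one. Next I'll align, descend and grasp.

>>> jog_arm(moves=[{"grip": 0.5, "x": -1.1, "y": -1.95, "z": 0, "turn": -1.3}, {"grip": 0.5, "x": -1.1, "y": -1.95, "z": 0, "turn": 0}, {"grip": 0.5, "x": -1.1, "y": -1.95, "z": 0, "turn": 0}, {"grip": 0.5, "x": -1.1, "y": -1.95, "z": 0, "turn": 0}, {"grip": 0.5, "x": 0, "y": 0, "z": 2, "turn": 0}, {"grip": 0.5, "x": 0, "y": 0, "z": 3, "turn": 0}, {"grip": 0.5, "x": 0, "y": 0, "z": 3, "turn": 0}, {"grip": 0.5, "x": 0, "y": 0, "z": 1, "turn": 0}, {"grip": 0.5, "x": 0, "y": 0, "z": 0, "turn": 0}, {"grip": 0.5, "x": 0, "y": 0, "z": 0, "turn": 0}])

```text
t: 3.65
eef_pos: [0.5273, 0.2432, 0.3157]
tool_rot: [0.089, 0.996, 0.0, 0.0]
ft_force: [0.5, 0.5, 0.8]
grip_width: 0.0466
finger_force: 0.0
```

Run:
```python
from h import *
p=eyes.camera("wrist");W=world(p)
q=reg(W,.49,.56,.2,.28,.068,.085);print(len(q))
if len(q)>20:
    r=cv2.minAreaRect((q[:,:2]*1000).astype(np.float32));print("bar",np.round(r[0],1),np.round(r[1],1),round(r[2],1),np.median(q[:,2]))
togo(.526,.2415)
```

```text
716
bar [526.1 242.3] [19.7 20.3] 78.3 0.07503495764170463
t 3.7 pos [527.6 243.1 316.6] yang 79.77 q [0.089 0.996 0.    0.001] F [-0.5   0.98  1.28] M [ 0.02 -0.03  0.03] w 46.6 ff 0.0 j [ 0.39 -0.05  1.76  0.    1.43 -1.  ]
tool x,y cm 0.12 -0.19
```

>>> jog_arm(moves=[{"grip": 0.5, "x": 0.1, "y": -0.1, "z": 2, "turn": 0}, {"grip": 0.5, "x": 0, "y": 0, "z": 2, "turn": 0}, {"grip": 0.5, "x": 0, "y": 0, "z": 2, "turn": 0}, {"grip": 0.5, "x": 0, "y": 0, "z": 1.4, "turn": 0}, {"grip": 0.5, "x": 0, "y": 0, "z": 0.7, "turn": 0}, {"grip": 0.5, "x": 0, "y": 0, "z": 0, "turn": 0}, {"grip": 0.0, "x": 0, "y": 0, "z": 0, "turn": 0}, {"grip": 0.0, "x": 0, "y": 0, "z": 0, "turn": 0}, {"grip": 0.0, "x": 0, "y": 0, "z": 0, "turn": 0}, {"grip": 0.0, "x": 0, "y": 0, "z": 0, "turn": 0}, {"grip": 0.0, "x": 0, "y": 0, "z": 0, "turn": 0}, {"grip": 0.0, "x": 0, "y": 0, "z": 0, "turn": 0}])

```text
t: 4.7
eef_pos: [0.5265, 0.2417, 0.2344]
tool_rot: [0.09, 0.996, 0.0, 0.0]
ft_force: [0.2, 0.2, 4.5]
grip_width: 0.02
finger_force: 30.0
```

Run:
```python
from h import *
state()
```

```text
t 4.7 pos [526.5 241.7 234.4] yang 79.72 q [0.09  0.996 0.    0.   ] F [0.22 0.21 4.46] M [-0.06  0.01  0.05] w 20.0 ff 30.0 j [ 0.39  0.01  1.84 -0.    1.3  -1.01]
```

>>> jog_arm(moves=[{"grip": 0, "x": 0, "y": 0, "z": -1, "turn": 0}, {"grip": 0, "x": 0, "y": 0, "z": -2, "turn": 0}, {"grip": 0, "x": 0, "y": 0, "z": -3, "turn": 6.6}, {"grip": 0, "x": 0, "y": 0, "z": -3, "turn": 6.6}, {"grip": 0, "x": 0, "y": 0, "z": -3, "turn": 6.6}, {"grip": 0, "x": 0, "y": 0, "z": 0, "turn": 6.6}, {"grip": 0, "x": 0, "y": 0, "z": 0, "turn": 6.6}, {"grip": 0, "x": 0, "y": 0, "z": 0, "turn": 6.6}, {"grip": 0, "x": 0, "y": 0, "z": 0, "turn": 6.6}, {"grip": 0, "x": 0, "y": 0, "z": 0, "turn": 6.6}, {"grip": 0, "x": 0, "y": 0, "z": 0, "turn": 6.6}, {"grip": 0, "x": 0, "y": 0, "z": 0, "turn": 6.6}, {"grip": 0, "x": -3, "y": 0, "z": 0, "turn": 0}, {"grip": 0, "x": -3, "y": 0, "z": 0, "turn": 0}, {"grip": 0, "x": -3, "y": 0, "z": 0, "turn": 0}, {"grip": 0, "x": -3, "y": 0, "z": 0, "turn": 0}, {"grip": 0, "x": -3, "y": -1, "z": 0, "turn": 0}, {"grip": 0, "x": -2, "y": -1, "z": 0, "turn": 0}, {"grip": 0, "x": -1, "y": 0, "z": 0, "turn": 0}, {"grip": 0, "x": 0, "y": 0, "z": 0, "turn": 0}])

```text
t: 6.37
eef_pos: [0.5497, 0.0604, 0.3543]
tool_rot: [0.618, 0.786, 0.0, 0.0]
ft_force: [0.5, 0.9, -1.7]
grip_width: 0.0196
finger_force: 30.0
```

Run:
```python
from h import *
togo(.558,.0016)
p=eyes.camera("wrist");W=world(p)
cv2.imwrite("pics/w3.png",p["pixels"][...,::-1])
M=((W[...,0]>.46)&(W[...,0]<.7)&(W[...,1]>-.26)&(W[...,1]<.0)&(W[...,2]>.047)&(W[...,2]<.075)).astype(np.uint8)
n,L,st,_=cv2.connectedComponentsWithStats(M);k=1+st[1:,4].argmax();q=W[L==k]
r=cv2.minAreaRect((q[:,:2]*1000).astype(np.float32));print("unit",len(q),np.round(r[0],1),np.round(r[1],1),round(r[2],2))
```

```text
t 6.37 pos [549.7  60.4 354.3] yang 13.6 q [0.618 0.786 0.    0.   ] F [ 0.52  0.92 -1.68] M [-0.04  0.1   0.01] w 19.6 ff 30.0 j [ 0.06 -0.13  1.77 -0.    1.5  -0.17]
tool x,y cm -5.91 -0.58
unit 1914 [580.3 -69.7] [65.4 40.3] 13.64
```

View pics/w3.png

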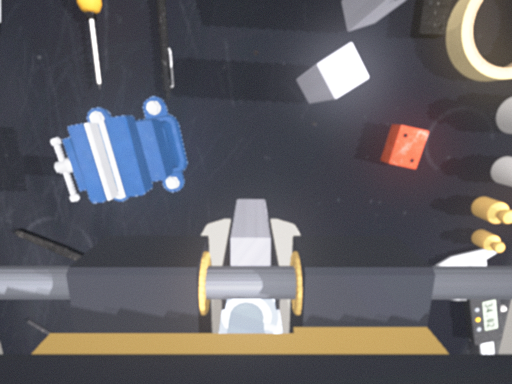

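The wrist picture shows the bar held straight between the fingers (250,230), with the unit below them. I'll take one high pass beyond the hinge side so the wrist camera can see the pocket precisely.

>>> jog_arm(moves=[{"grip": 0, "x": -2, "y": -0.06, "z": 0, "turn": 0}, {"grip": 0, "x": -3, "y": -0.06, "z": 0, "turn": 0}, {"grip": 0, "x": -3, "y": -0.06, "z": 0, "turn": 0}, {"grip": 0, "x": -3, "y": -0.06, "z": 0, "turn": 0}, {"grip": 0, "x": -3, "y": -0.06, "z": 0, "turn": 0}, {"grip": 0, "x": -3, "y": -0.06, "z": 0, "turn": 0}, {"grip": 0, "x": -3, "y": -0.06, "z": 0, "turn": 0}, {"grip": 0, "x": -3, "y": -0.06, "z": 0, "turn": 0}, {"grip": 0, "x": -3, "y": -0.06, "z": 0, "turn": 0}, {"grip": 0, "x": -3, "y": -0.06, "z": 0, "turn": 0}, {"grip": 0, "x": -1, "y": 0, "z": 0, "turn": 0}, {"grip": 0, "x": 0, "y": 0, "z": 0, "turn": 0}, {"grip": 0, "x": 0, "y": 0, "z": 0, "turn": 0}])

```text
t: 7.5
eef_pos: [0.6155, -0.23, 0.3534]
tool_rot: [0.618, 0.787, 0.0, -0.0]
ft_force: [0.5, -0.2, -1.6]
grip_width: 0.0198
finger_force: 30.0
```

Run:
```python
from h import *
state()
p=eyes.camera("wrist");W=world(p)
np.savez("w4.npz",px=p["pixels"],W=W,K=p["camera_matrix"],T=p["world_to_cam"])
cv2.imwrite("pics/w4.png",cv2.resize(p["pixels"][...,::-1],None,fx=1.5,fy=1.5,interpolation=cv2.INTER_CUBIC))
for q in("pocket","limit_knob","lug_face","pin_face"):
    for d in eyes.boxes_of(p,q)[:2]:
        c,r=np.round(d["xy"]).astype(int);print(q,round(d["confidence"],2),c,r,W[r,c].round(4))
```

```text
t 7.5 pos [ 615.5 -230.   353.4] yang 13.73 q [ 0.618  0.787  0.    -0.   ] F [ 0.53 -0.24 -1.58] M [-0.05  0.05 -0.02] w 19.8 ff 30.0 j [-0.4   0.1   1.55  0.    1.5  -0.64]
pocket 0.78 249 83 [ 0.59   -0.1373  0.0185]
pocket 0.39 250 51 [ 0.5861 -0.1165  0.0599]
lug_face 0.42 70 161 [ 0.4291 -0.255   0.0192]
pin_face 0.47 242 82 [ 0.5833 -0.1381  0.0196]
```

View pics/w4.png

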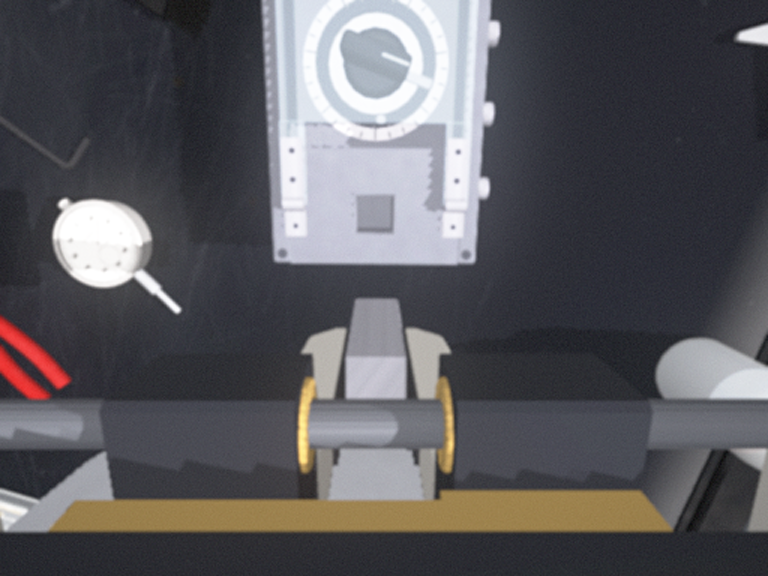

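The picture shows the pocket at about (375,213) between the white hinge arms at (292,180) and (457,180), and the knob at (377,62). I'll compute the pocket centre from the stored frame.

Run:
```python
from h import *
f=np.load("w4.npz");g=cv2.cvtColor(f["px"],cv2.COLOR_RGB2GRAY).astype(float);K=f["K"];Ti=np.linalg.inv(f["T"])
print(g[124:160:2,232:270:2].astype(int))
sub=g[126:158,234:267];m=(sub<150).astype(np.uint8)
n,L,st,ce=cv2.connectedComponentsWithStats(m);k=1+st[1:,4].argmax();v,u=np.nonzero(L==k);u=u+234;v=v+126
def at(u,v,z):
    d=Ti[:3,:3]@np.array([(u-K[0,2])/K[0,0],(v-K[1,2])/K[1,1],1]);return (Ti[:3,3]+d*(z-Ti[2,3])/d[2])*1000
P=np.array([at(a,b,.056)[:2] for a,b in zip(u,v)],np.float32)
r=cv2.minAreaRect(P);print(len(u),np.round(r[0],1),np.round(r[1],1),round(r[2],2))
W=f["W"];q=W[(W[...,2]>.05)&(W[...,2]<.068)&(W[...,0]>.5)&(W[...,0]<.7)&(W[...,1]>-.225)&(W[...,1]<-.16)]
print("deck z",np.median(q[:,2]))
# right edge of the box & sides
M=(W[...,2]>.048)&(W[...,2]<.06)&(W[...,0]>.5)&(W[...,0]<.7)&(W[...,1]>-.225)&(W[...,1]<-.11)
q=W[M]*1000;a=np.radians(13.4);ux=np.array([np.sin(a),-np.cos(a)]);uy=np.array([np.cos(a),np.sin(a)])
for aa in(13,13.4,13.8):
    a=np.radians(aa);ux=np.array([np.sin(a),-np.cos(a)]);uy=np.array([np.cos(a),np.sin(a)])
    X=q[:,:2]@ux;Y=q[:,:2]@uy;print(aa,"xmax",np.percentile(X,[99,99.9]).round(1),"y",np.percentile(Y,[.1,.5,99.5,99.9]).round(1),"pocket",np.round([r[0]@ux,r[0]@uy],1))
    e=[ (X[(Y>lo)&(Y<lo+10)].max().round(1)) for lo in np.arange(Y.min()+3,Y.max()-12,20)];print(e)
```

```text
[[204 204 205 207 210 206 207 207 207 208 207 207 207 204 208 206 206 207
  207]
 [204 203 204 204 207 209 207 204 205 205 207 206 207 207 208 205 206 208
  205]
 [204 198 199 204 204 203 204 204 202 202 203 204 202 203 204 205 209 205
  207]
 [202 200 195 178 175 177 171 173 171 171 171 172 169 169 169 174 204 207
  207]
 [202 203 195 162 160 161 163 160 157 157 156 157 162 159 151 159 204 206
  208]
 [202 203 195 167 160 159 164 160 157 160 163 161 158 159 150 164 204 206
  207]
 [203 194 199 167 159 160 161 160 160 161 163 161 160 158 146 164 206 208
  206]
 [204 207 199 169 160 160 160 161 160 159 164 163 160 160 149 166 206 207
  208]
 [206 206 204 170 157 157 160 159 160 159 158 161 159 162 146 164 209 207
  203]
 [202 199 200 171 158 158 160 162 158 158 160 161 159 160 141 165 203 209
  207]
 [204 199 203 170 155 156 158 156 159 160 158 158 157 161 145 166 200 206
  206]
 [202 202 204 169 158 157 159 160 159 157 159 158 159 160 147 166 203 205
  205]
 [201 202 203 171 157 159 162 160 159 159 158 159 158 158 144 170 202 204
  207]
 [201 203 203 169 155 159 155 154 154 152 155 1
[... 285 characters left out ...]
1 203 203 204 203 201 205 204 203 202 202 203 204 207 205 202 198
  202]]
120 [ 603.8 -189.5] [19.8 20.4] 14.23
deck z 0.05537199892025757
13 xmax [349.1 350.2] y [483.3 483.9 606.4 607.1] pocket [320.5 545.7]
[np.float64(344.8), np.float64(349.6), np.float64(350.4), np.float64(350.2), np.float64(349.9), np.float64(349.8)]
13.4 xmax [352.9 353.9] y [481.3 481.8 604.3 604.9] pocket [324.3 543.4]
[np.float64(348.8), np.float64(353.2), np.float64(354.1), np.float64(354.0), np.float64(353.9), np.float64(353.9)]
13.8 xmax [356.8 357.8] y [479.2 479.8 602.2 602.8] pocket [328.1 541.2]
[np.float64(352.2), np.float64(356.8), np.float64(357.8), np.float64(357.9), np.float64(357.8), np.float64(358.0)]
```

>>> jog_arm(moves=[{"grip": 0, "x": 2, "y": -0.1, "z": 0, "turn": 0}, {"grip": 0, "x": 3, "y": -0.1, "z": 0, "turn": 0}, {"grip": 0, "x": 3, "y": 0, "z": 0, "turn": 0}, {"grip": 0, "x": 3, "y": 0, "z": 0, "turn": 0}, {"grip": 0, "x": 3, "y": 0, "z": 0, "turn": 0}, {"grip": 0, "x": 3, "y": 0, "z": 0, "turn": 0}, {"grip": 0, "x": 3, "y": 0, "z": 0, "turn": 0}, {"grip": 0, "x": 3, "y": 0, "z": 0, "turn": 0}, {"grip": 0, "x": 1, "y": 0, "z": 0, "turn": 0}, {"grip": 0, "x": 0, "y": 0, "z": 0, "turn": 0}, {"grip": 0, "x": 0, "y": 0, "z": 3, "turn": 0}, {"grip": 0, "x": 0, "y": 0, "z": 3, "turn": 0}, {"grip": 0, "x": 0, "y": 0, "z": 2, "turn": 0}, {"grip": 0, "x": 0, "y": 0, "z": 1, "turn": 0}, {"grip": 0, "x": 0, "y": 0, "z": 0.9, "turn": 0}, {"grip": 0, "x": 0, "y": 0, "z": 0, "turn": 0}])

```text
t: 9.08
eef_pos: [0.5561, 0.0014, 0.2537]
tool_rot: [0.618, 0.786, -0.0, -0.001]
ft_force: [-0.2, -0.2, -1.8]
grip_width: 0.0196
finger_force: 30.0
```

```bash
cat >> h.py <<'E'
A=np.radians(13.7);UX=np.array([np.sin(A),-np.cos(A)]);UY=np.array([np.cos(A),np.sin(A)]);PK=np.array([603.8,-189.8])
def unit():
    o,a=state();d=o["eef_pos"][:2]*1000-PK
    print("unit x,y",(60+d@UX).round(1),(d@UY).round(1),"foot z",(o["eef_pos"][2]*1000-234.4).round(1),"F unit",(o["ft_force"][:2]@UX).round(1),(o["ft_force"][:2]@UY).round(1),o["ft_force"][2].round(1))
E
python3 - <<'E'
from h import *
f=np.load("w4.npz");K=f["K"];Ti=np.linalg.inv(f["T"])
for u,v in((250.1,142.3),(237.2,129.3),(263,129.3),(237.2,155.3),(263,155.3)):
    d=Ti[:3,:3]@np.array([(u-K[0,2])/K[0,0],(v-K[1,2])/K[1,1],1]);print(((Ti[:3,3]+d*(.056-Ti[2,3])/d[2])*1000).round(1))
unit()
E
```

```text
[ 603.9 -189.1   56. ]
[ 590.1 -180.8   56. ]
[ 612.3 -175.4   56. ]
[ 595.3 -203.2   56. ]
[ 618.  -197.7   56. ]
t 9.08 pos [556.1   1.4 253.7] yang 13.7 q [ 0.618  0.786 -0.    -0.001] F [-0.21 -0.19 -1.77] M [-0.08  0.04  0.01] w 19.6 ff 30.0 j [-0.04 -0.06  1.87 -0.    1.33 -0.28]
unit x,y -137.1 -1.1 foot z 19.3 F unit 0.1 -0.2 -1.8
```

>>> jog_arm(moves=[{"grip": 0, "x": -0.8, "y": 0.1, "z": 0, "turn": 0}, {"grip": 0, "x": -0.6, "y": 0, "z": 0, "turn": 0}, {"grip": 0, "x": -0.2, "y": 0, "z": 0, "turn": 0}, {"grip": 0, "x": -0.1, "y": 0, "z": 0, "turn": 0}, {"grip": 0, "x": 0, "y": 0, "z": 0, "turn": 0}, {"grip": 0, "x": 0, "y": 0, "z": 0, "turn": 0}])

```text
t: 9.58
eef_pos: [0.5611, -0.0145, 0.2551]
tool_rot: [0.618, 0.786, 0.0, 0.0]
ft_force: [-0.3, -1.0, -2.4]
grip_width: 0.0196
finger_force: 30.0
```

```bash
sed -i 's/603.8,-189.8/603.9,-189.4/' h.py; python3 -c "
from h import *
unit()"
```

```text
t 9.58 pos [561.1 -14.5 255.1] yang 13.71 q [0.618 0.786 0.    0.   ] F [-0.31 -1.03 -2.43] M [-0.08  0.04 -0.02] w 19.6 ff 30.0 j [-0.07 -0.05  1.86  0.    1.33 -0.31]
unit x,y -120.0 -0.1 foot z 20.7 F unit 0.9 -0.5 -2.4
```

>>> jog_arm(moves=[{"grip": 0, "x": -0.1, "y": 0, "z": 0, "turn": 0}, {"grip": 0, "x": -0.1, "y": 0, "z": 0, "turn": 0}, {"grip": 0, "x": 0, "y": 0, "z": 0, "turn": 0}])

```text
t: 9.83
eef_pos: [0.5615, -0.016, 0.2547]
tool_rot: [0.617, 0.787, 0.0, -0.001]
ft_force: [-1.5, 5.5, -0.9]
grip_width: 0.0199
finger_force: 30.0
```

```bash
python3 -c "
from h import *
unit()"
```

```text
t 9.83 pos [561.5 -16.  254.7] yang 13.74 q [ 0.617  0.787  0.    -0.001] F [-1.46  5.49 -0.93] M [ 0.94  0.23 -0.06] w 19.9 ff 30.0 j [-0.07 -0.05  1.86  0.    1.33 -0.31]
unit x,y -118.5 -0.1 foot z 20.3 F unit -5.7 -0.1 -0.9
```

>>> jog_arm(moves=[{"grip": 0, "x": -0.03, "y": 0, "z": -0.1, "turn": 0}, {"grip": 0, "x": 0, "y": 0, "z": -0.2, "turn": 0}, {"grip": 0, "x": 0, "y": 0, "z": -0.2, "turn": 0}, {"grip": 0, "x": 0, "y": 0, "z": -0.2, "turn": 0}, {"grip": 0, "x": 0, "y": 0, "z": -0.2, "turn": 0}, {"grip": 0, "x": 0, "y": 0, "z": -0.2, "turn": 0}, {"grip": 0, "x": -0.03, "y": 0, "z": -0.2, "turn": 0}, {"grip": 0, "x": -0.03, "y": 0, "z": -0.2, "turn": 0}])

```text
t: 10.5
eef_pos: [0.5617, -0.0166, 0.2696]
tool_rot: [0.617, 0.787, 0.001, -0.001]
ft_force: [-1.2, 9.0, -2.6]
grip_width: 0.0199
finger_force: 30.0
```

```bash
cat >> h.py <<'E'
def cover():
    # cover angle from depth points (scene+top) over the plate
    for n in("scene","top"):
        p=eyes.camera(n);W=world(p)*1000;d=W[...,:2]-PK;X=60+d@UX;Y=d@UY;Z=W[...,2]
        m=(X>-115)&(X<250)&(abs(Y)<52)&(Z>50)&(Z<260)
        b=[(int(x),int(np.percentile(Z[m&(X>x-6)&(X<x+6)],90)),int((m&(X>x-6)&(X<x+6)).sum())) for x in range(-105,200,20) if (m&(X>x-6)&(X<x+6)).sum()>3]
        print(n,b)
    return p
E
python3 -c "
from h import *
unit();cover()"
```

```text
t 10.5 pos [561.7 -16.6 269.6] yang 13.75 q [ 0.617  0.787  0.001 -0.001] F [-1.25  9.02 -2.61] M [1.63 0.34 0.02] w 19.9 ff 30.0 j [-0.08 -0.06  1.84  0.    1.36 -0.32]
unit x,y -117.9 -0.1 foot z 35.2 F unit -9.1 0.9 -2.6
scene [(-105, 246, 340), (-85, 251, 365), (-65, 76, 159), (-45, 73, 160), (-25, 72, 163), (-5, 70, 165), (15, 69, 61), (35, 66, 170), (55, 66, 151), (75, 60, 161)]
top [(-105, 251, 81), (-85, 258, 71), (-65, 74, 71), (-45, 72, 44), (15, 66, 29), (35, 63, 176), (55, 64, 160), (75, 58, 188), (95, 57, 40)]
```

>>> jog_arm(moves=[{"grip": 0, "x": -0.01, "y": 0, "z": -0.3, "turn": 0}, {"grip": 0, "x": -0.02, "y": 0, "z": -0.3, "turn": 0}, {"grip": 0, "x": -0.03, "y": 0, "z": -0.3, "turn": 0}, {"grip": 0, "x": -0.03, "y": 0, "z": -0.3, "turn": 0}, {"grip": 0, "x": -0.04, "y": 0, "z": -0.3, "turn": 0}, {"grip": 0, "x": -0.05, "y": 0, "z": -0.3, "turn": 0}, {"grip": 0, "x": -0.05, "y": 0, "z": -0.3, "turn": 0}, {"grip": 0, "x": -0.06, "y": 0, "z": -0.3, "turn": 0}, {"grip": 0, "x": -0.06, "y": 0, "z": -0.3, "turn": 0}, {"grip": 0, "x": -0.07, "y": 0, "z": -0.3, "turn": 0}])

```text
t: 11.43
eef_pos: [0.5627, -0.0211, 0.2999]
tool_rot: [0.617, 0.787, 0.0, -0.0]
ft_force: [-1.0, 5.3, -1.4]
grip_width: 0.0203
finger_force: 30.0
```

```bash
python3 -c "
from h import *
unit();cover()"
```

```text
t 11.43 pos [562.7 -21.1 299.9] yang 13.74 q [ 0.617  0.787  0.    -0.   ] F [-1.03  5.34 -1.45] M [0.95 0.23 0.02] w 20.3 ff 30.0 j [-0.08 -0.08  1.81  0.    1.41 -0.32]
unit x,y -113.3 -0.1 foot z 65.5 F unit -5.4 0.3 -1.4
scene [(-105, 251, 216), (-85, 224, 396), (-65, 99, 170), (-45, 94, 178), (-25, 87, 168), (-5, 81, 168), (15, 76, 67), (35, 70, 179), (55, 66, 149), (75, 60, 161)]
top [(-105, 251, 43), (-85, 224, 72), (-65, 96, 25), (-45, 92, 99), (15, 73, 14), (35, 67, 117), (55, 64, 158), (75, 58, 194), (95, 57, 40)]
```

The cover rises with the bar: the depth fit gives about 0.30 rad, with gentle forces. I'll follow the lip's arc.

>>> jog_arm(moves=[{"grip": 0, "x": -0.26, "y": 0, "z": -0.77, "turn": 0}, {"grip": 0, "x": -0.26, "y": 0, "z": -0.76, "turn": 0}, {"grip": 0, "x": -0.33, "y": 0, "z": -0.74, "turn": 0}, {"grip": 0, "x": -0.34, "y": 0, "z": -0.74, "turn": 0}, {"grip": 0, "x": -0.4, "y": 0, "z": -0.7, "turn": 0}, {"grip": 0, "x": -0.41, "y": 0, "z": -0.7, "turn": 0}, {"grip": 0, "x": -0.47, "y": 0, "z": -0.66, "turn": 0}, {"grip": 0, "x": -0.48, "y": 0, "z": -0.65, "turn": 0}, {"grip": 0, "x": -0.53, "y": 0, "z": -0.61, "turn": 0}, {"grip": 0, "x": -0.54, "y": 0, "z": -0.61, "turn": 0}])

```text
t: 12.37
eef_pos: [0.5724, -0.0605, 0.3699]
tool_rot: [0.617, 0.787, 0.0, 0.0]
ft_force: [-1.3, 3.8, 0.4]
grip_width: 0.0198
finger_force: 30.0
```

```bash
python3 -c "
from h import *
unit();cover()"
```

```text
t 12.37 pos [572.4 -60.5 369.9] yang 13.74 q [0.617 0.787 0.    0.   ] F [-1.31  3.77  0.36] M [ 0.61  0.16 -0.01] w 19.8 ff 30.0 j [-0.15 -0.09  1.71  0.    1.53 -0.39]
unit x,y -72.7 -0.1 foot z 135.5 F unit -4.0 -0.4 0.4
scene [(-85, 198, 206), (-65, 218, 192), (-45, 168, 220), (-25, 147, 237), (-5, 127, 186), (15, 106, 193), (35, 84, 187), (55, 66, 154), (75, 60, 164)]
top [(-85, 58, 103), (-45, 170, 38), (-25, 150, 20), (-5, 124, 28), (15, 107, 103), (35, 58, 85), (55, 58, 42)]
```

>>> jog_arm(moves=[{"grip": 0, "x": -0.6, "y": 0, "z": -0.55, "turn": 0}, {"grip": 0, "x": -0.6, "y": 0, "z": -0.55, "turn": 0}, {"grip": 0, "x": -0.65, "y": 0, "z": -0.48, "turn": 0}, {"grip": 0, "x": -0.65, "y": 0, "z": -0.48, "turn": 0}, {"grip": 0, "x": -0.7, "y": 0, "z": -0.42, "turn": 0}, {"grip": 0, "x": -0.7, "y": 0, "z": -0.42, "turn": 0}, {"grip": 0, "x": -0.73, "y": 0, "z": -0.35, "turn": 0}, {"grip": 0, "x": -0.73, "y": 0, "z": -0.35, "turn": 0}, {"grip": 0, "x": -0.76, "y": 0, "z": -0.28, "turn": 0}, {"grip": 0, "x": -0.77, "y": 0, "z": -0.27, "turn": 0}, {"grip": 0, "x": -0.78, "y": 0, "z": -0.2, "turn": 0}, {"grip": 0, "x": -0.79, "y": 0, "z": -0.19, "turn": 0}])

```text
t: 13.47
eef_pos: [0.5926, -0.1434, 0.4147]
tool_rot: [0.618, 0.786, -0.0, -0.0]
ft_force: [0.1, 0.6, -2.9]
grip_width: 0.0201
finger_force: 30.0
```

```bash
python3 -c "
from h import *
unit();cover()"
```

```text
t 13.47 pos [ 592.6 -143.4  414.7] yang 13.72 q [ 0.618  0.786 -0.    -0.   ] F [ 0.09  0.59 -2.86] M [ 0.12  0.13 -0.01] w 20.1 ff 30.0 j [-0.28 -0.03  1.57 -0.    1.6  -0.52]
unit x,y 12.6 -0.1 foot z 180.3 F unit -0.6 0.2 -2.9
scene [(-85, 59, 150), (-65, 60, 7), (-45, 57, 14), (-25, 57, 47), (-5, 59, 13), (15, 256, 171), (35, 193, 419), (55, 78, 169), (75, 60, 159)]
top [(-85, 58, 172), (-65, 56, 7), (-45, 56, 5), (-25, 57, 7)]
```

>>> jog_arm(moves=[{"grip": 0, "x": -0.6, "y": 0, "z": 0.2, "turn": 0}, {"grip": 0, "x": -0.6, "y": 0, "z": 0.3, "turn": 0}, {"grip": 0, "x": -0.6, "y": 0, "z": 0.4, "turn": 0}, {"grip": 0, "x": -0.5, "y": 0, "z": 0.4, "turn": 0}, {"grip": 0, "x": -0.5, "y": 0, "z": 0.4, "turn": 0}, {"grip": 0, "x": -0.4, "y": 0, "z": 0.4, "turn": 0}, {"grip": 0, "x": -0.4, "y": 0, "z": 0.4, "turn": 0}, {"grip": 0, "x": -0.4, "y": 0, "z": 0.4, "turn": 0}, {"grip": 0, "x": -0.4, "y": 0, "z": 0.4, "turn": 0}, {"grip": 0, "x": -0.3, "y": 0, "z": 0.4, "turn": 0}, {"grip": 0, "x": -0.3, "y": 0, "z": 0.4, "turn": 0}, {"grip": 0, "x": -0.3, "y": 0, "z": 0.4, "turn": 0}, {"grip": 0, "x": -0.3, "y": 0, "z": 0.4, "turn": 0}, {"grip": 0, "x": -0.3, "y": 0, "z": 0.5, "turn": 0}, {"grip": 0, "x": -0.3, "y": 0, "z": 0.5, "turn": 0}, {"grip": 0, "x": -0.3, "y": 0, "z": 0.5, "turn": 0}, {"grip": 0, "x": 0, "y": 0, "z": 0, "turn": 0}])

```text
t: 14.98
eef_pos: [0.6078, -0.2062, 0.3492]
tool_rot: [0.618, 0.786, -0.0, -0.001]
ft_force: [-0.5, 2.4, -1.4]
grip_width: 0.0203
finger_force: 30.0
```

```bash
python3 -c "
from h import *
unit();p=cover()
p=eyes.camera('scene');cv2.imwrite('pics/s5.png',cv2.resize(p['pixels'][80:300,200:460,::-1],None,fx=2.5,fy=2.5,interpolation=cv2.INTER_CUBIC))"
```

```text
t 14.98 pos [ 607.8 -206.2  349.2] yang 13.71 q [ 0.618  0.786 -0.    -0.001] F [-0.49  2.41 -1.39] M [0.43 0.03 0.02] w 20.3 ff 30.0 j [-0.37  0.06  1.59 -0.    1.49 -0.61]
unit x,y 77.2 -0.2 foot z 114.8 F unit -2.5 0.1 -1.4
scene [(-85, 59, 147), (-65, 59, 7), (-45, 59, 17), (-25, 58, 46), (-5, 58, 9), (15, 59, 14), (35, 60, 159), (55, 75, 158), (75, 192, 343), (95, 141, 168), (115, 171, 185), (135, 200, 186)]
top [(-85, 58, 172), (-65, 58, 10), (-45, 56, 12), (-25, 54, 52), (-5, 58, 10), (15, 57, 7), (35, 58, 102), (55, 73, 63)]
```

View pics/s5.png

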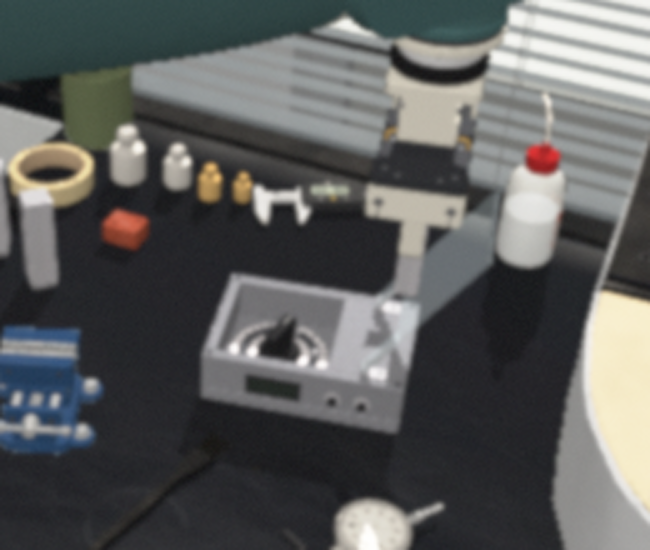

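The picture shows the clear cover swung back behind the bar (490,230) and the well open with its black knob at (285,345). Next I'll lower the bar while easing back toward the pocket.

>>> jog_arm(moves=[{"grip": 0, "x": 0.25, "y": 0.02, "z": 0.35, "turn": 0}, {"grip": 0, "x": 0.25, "y": 0, "z": 0.35, "turn": 0}, {"grip": 0, "x": 0.25, "y": 0, "z": 0.35, "turn": 0}, {"grip": 0, "x": 0.25, "y": 0, "z": 0.35, "turn": 0}, {"grip": 0, "x": 0.15, "y": 0, "z": 0.35, "turn": 0}, {"grip": 0, "x": 0.05, "y": 0, "z": 0.4, "turn": 0}, {"grip": 0, "x": 0, "y": 0, "z": 0.5, "turn": 0}, {"grip": 0, "x": 0, "y": 0, "z": 0.5, "turn": 0}, {"grip": 0, "x": 0, "y": 0, "z": 0.5, "turn": 0}, {"grip": 0, "x": 0, "y": 0, "z": 0.5, "turn": 0}, {"grip": 0, "x": 0, "y": 0, "z": 0.5, "turn": 0}, {"grip": 0, "x": 0.1, "y": 0, "z": 0.3, "turn": 0}, {"grip": 0, "x": 0.2, "y": 0, "z": 0.2, "turn": 0}, {"grip": 0, "x": 0.2, "y": 0, "z": 0, "turn": 0}, {"grip": 0, "x": 0, "y": 0, "z": 0, "turn": 0}])

```text
t: 16.38
eef_pos: [0.6038, -0.1888, 0.2989]
tool_rot: [0.617, 0.787, -0.0, -0.0]
ft_force: [-1.9, 4.5, -3.7]
grip_width: 0.0199
finger_force: 30.0
```

```bash
python3 -c "
from h import *
unit();cover()"
```

```text
t 16.38 pos [ 603.8 -188.8  298.9] yang 13.73 q [ 0.617  0.787 -0.    -0.   ] F [-1.89  4.48 -3.71] M [ 0.73  0.33 -0.03] w 19.9 ff 30.0 j [-0.34  0.07  1.66  0.    1.41 -0.58]
unit x,y 59.4 0.1 foot z 64.5 F unit -4.8 -0.8 -3.7
scene [(-85, 60, 150), (-65, 59, 8), (-45, 58, 15), (-25, 58, 52), (-5, 59, 8), (15, 60, 18), (35, 243, 230), (55, 248, 297), (75, 249, 326), (95, 222, 191), (115, 210, 185)]
top [(-85, 57, 164), (-65, 57, 9), (-45, 56, 10), (-25, 55, 48), (-5, 57, 7), (15, 57, 9), (35, 233, 31), (55, 163, 5), (75, 255, 24), (95, 221, 9), (115, 205, 112)]
```

>>> jog_arm(moves=[{"grip": 0, "x": -0.05, "y": 0, "z": 0.3, "turn": 0}, {"grip": 0, "x": 0, "y": 0, "z": 0.3, "turn": 0}, {"grip": 0, "x": 0, "y": 0, "z": 0.2, "turn": 0}, {"grip": 0, "x": 0, "y": 0, "z": 0.2, "turn": 0}, {"grip": 0, "x": 0, "y": 0, "z": 0.2, "turn": 0}, {"grip": 0, "x": 0, "y": 0, "z": 0, "turn": 0}])

```text
t: 16.98
eef_pos: [0.6041, -0.1897, 0.2866]
tool_rot: [0.618, 0.787, -0.0, -0.0]
ft_force: [0.1, 3.5, -2.1]
grip_width: 0.0195
finger_force: 30.0
```

```bash
python3 -c "
from h import *
unit()"
```

```text
t 16.98 pos [ 604.1 -189.7  286.6] yang 13.72 q [ 0.618  0.787 -0.    -0.   ] F [ 0.12  3.54 -2.07] M [0.54 0.07 0.03] w 19.5 ff 30.0 j [-0.34  0.08  1.67  0.    1.39 -0.58]
unit x,y 60.3 0.1 foot z 52.2 F unit -3.4 1.0 -2.1
```

>>> jog_arm(moves=[{"grip": 0, "x": 0, "y": 0, "z": 0.1, "turn": 0}, {"grip": 0, "x": 0, "y": 0, "z": 0.1, "turn": 0}, {"grip": 0, "x": 0, "y": 0, "z": 0.1, "turn": 0}, {"grip": 0, "x": 0, "y": 0, "z": 0.1, "turn": 0}, {"grip": 0, "x": 0, "y": 0, "z": 0, "turn": 0}])

```text
t: 17.4
eef_pos: [0.6041, -0.1895, 0.2828]
tool_rot: [0.618, 0.787, 0.0, -0.0]
ft_force: [-0.3, 4.7, -0.8]
grip_width: 0.0199
finger_force: 30.0
```

```bash
python3 -c "
from h import *
unit()"
```

```text
t 17.4 pos [ 604.1 -189.5  282.8] yang 13.73 q [ 0.618  0.787  0.    -0.   ] F [-0.29  4.69 -0.81] M [0.86 0.07 0.02] w 19.9 ff 30.0 j [-0.34  0.08  1.68  0.    1.38 -0.58]
unit x,y 60.2 0.2 foot z 48.4 F unit -4.6 0.8 -0.8
```

>>> jog_arm(moves=[{"grip": 0, "x": 0, "y": 0, "z": 0.1, "turn": 0}, {"grip": 0, "x": 0, "y": 0, "z": 0.1, "turn": 0}, {"grip": 0, "x": 0, "y": 0, "z": 0.1, "turn": 0}, {"grip": 0, "x": 0, "y": 0, "z": 0.1, "turn": 0}, {"grip": 0, "x": 0, "y": 0, "z": 0.1, "turn": 0}, {"grip": 0, "x": 0, "y": 0, "z": 0, "turn": 0}])

```text
t: 17.9
eef_pos: [0.6041, -0.1895, 0.2778]
tool_rot: [0.618, 0.787, 0.0, -0.0]
ft_force: [-0.2, 4.2, -1.8]
grip_width: 0.0198
finger_force: 30.0
```

```bash
python3 -c "
from h import *
unit()"
```

```text
t 17.9 pos [ 604.1 -189.5  277.8] yang 13.73 q [ 0.618  0.787  0.    -0.   ] F [-0.21  4.25 -1.78] M [ 0.95  0.19 -0.01] w 19.8 ff 30.0 j [-0.34  0.09  1.68  0.    1.37 -0.58]
unit x,y 60.2 0.1 foot z 43.4 F unit -4.2 0.8 -1.8
```

>>> jog_arm(moves=[{"grip": 0, "x": 0, "y": 0, "z": 0.15, "turn": 0}, {"grip": 0, "x": 0, "y": 0, "z": 0.15, "turn": 0}, {"grip": 0, "x": 0, "y": 0, "z": 0.15, "turn": 0}, {"grip": 0, "x": 0, "y": 0, "z": 0.15, "turn": 0}, {"grip": 0, "x": 0, "y": 0, "z": 0.15, "turn": 0}, {"grip": 0, "x": 0, "y": 0, "z": 0.15, "turn": 0}, {"grip": 0, "x": 0, "y": 0, "z": 0, "turn": 0}])

```text
t: 18.48
eef_pos: [0.6041, -0.1895, 0.2687]
tool_rot: [0.618, 0.787, 0.0, -0.0]
ft_force: [-0.2, 4.9, -1.8]
grip_width: 0.02
finger_force: 30.0
```

```bash
python3 -c "
from h import *
unit()"
```

```text
t 18.48 pos [ 604.1 -189.5  268.7] yang 13.73 q [ 0.618  0.787  0.    -0.   ] F [-0.19  4.87 -1.81] M [0.9  0.05 0.04] w 20.0 ff 30.0 j [-0.34  0.09  1.69  0.    1.36 -0.58]
unit x,y 60.2 0.1 foot z 34.3 F unit -4.8 1.0 -1.8
```

>>> jog_arm(moves=[{"grip": 0, "x": 0, "y": 0, "z": 0.1, "turn": 0}, {"grip": 0, "x": 0, "y": 0, "z": 0.05, "turn": 0}, {"grip": 0, "x": 0, "y": 0, "z": 0.05, "turn": 0}, {"grip": 0, "x": 0, "y": 0, "z": 0.05, "turn": 0}, {"grip": 0, "x": 0, "y": 0, "z": 0, "turn": 0}])

```text
t: 18.9
eef_pos: [0.6041, -0.1895, 0.2664]
tool_rot: [0.618, 0.787, 0.0, -0.0]
ft_force: [-1.1, 7.2, -0.1]
grip_width: 0.0195
finger_force: 30.0
```

```bash
python3 -c "
from h import *
unit()"
```

```text
t 18.9 pos [ 604.1 -189.5  266.4] yang 13.73 q [ 0.618  0.787  0.    -0.   ] F [-1.13  7.24 -0.09] M [1.02 0.16 0.02] w 19.5 ff 30.0 j [-0.34  0.1   1.69  0.    1.36 -0.58]
unit x,y 60.1 0.2 foot z 32.0 F unit -7.3 0.6 -0.1
```

>>> jog_arm(moves=[{"grip": 0, "x": 0, "y": 0, "z": 0.05, "turn": 0}, {"grip": 0, "x": 0, "y": 0, "z": 0, "turn": 0}, {"grip": 0, "x": 0, "y": 0, "z": 0, "turn": 0}])

```text
t: 19.15
eef_pos: [0.6041, -0.1895, 0.2664]
tool_rot: [0.618, 0.787, 0.0, -0.0]
ft_force: [-3.1, 7.1, 4.5]
grip_width: 0.0198
finger_force: 30.0
```

```bash
python3 -c "
from h import *
unit()"
```

```text
t 19.15 pos [ 604.1 -189.5  266.4] yang 13.72 q [ 0.618  0.787  0.    -0.   ] F [-3.07  7.12  4.46] M [ 1.2   0.64 -0.05] w 19.8 ff 30.0 j [-0.34  0.1   1.69  0.    1.35 -0.58]
unit x,y 60.1 0.1 foot z 32.0 F unit -7.7 -1.3 4.5
```

The bar is seated: it stopped at foot z 32.0 with about 5 N. I'll open just a little, since the hinge arms are close, and rise straight up.

>>> jog_arm(moves=[{"grip": 0.28, "x": 0, "y": 0, "z": -0.05, "turn": 0}, {"grip": 0.28, "x": 0, "y": 0, "z": 0, "turn": 0}, {"grip": 0.28, "x": 0, "y": 0, "z": 0, "turn": 0}, {"grip": 0.28, "x": 0, "y": 0, "z": 0, "turn": 0}, {"grip": 0.28, "x": 0, "y": 0, "z": -0.3, "turn": 0}, {"grip": 0.28, "x": 0, "y": 0, "z": -0.5, "turn": 0}, {"grip": 0.28, "x": 0, "y": 0, "z": -0.5, "turn": 0}, {"grip": 0.28, "x": 0, "y": 0, "z": 0, "turn": 0}])

```text
t: 19.82
eef_pos: [0.6042, -0.1897, 0.2808]
tool_rot: [0.618, 0.787, 0.0, 0.0]
ft_force: [-2.4, 2.5, 0.9]
grip_width: 0.0262
finger_force: 1.5
```

```bash
python3 -c "
from h import *
unit();cover()"
```

```text
t 19.82 pos [ 604.2 -189.7  280.8] yang 13.72 q [0.618 0.787 0.    0.   ] F [-2.45  2.48  0.91] M [ 0.41  0.35 -0.08] w 26.2 ff 1.5 j [-0.34  0.09  1.68 -0.    1.38 -0.58]
unit x,y 60.4 0.2 foot z 46.4 F unit -3.0 -1.8 0.9
scene [(-85, 60, 148), (-65, 59, 10), (-45, 58, 14), (-25, 56, 45), (-5, 58, 8), (15, 59, 17), (35, 228, 241), (55, 248, 314), (75, 245, 319), (95, 205, 167), (115, 211, 186)]
top [(-85, 57, 170), (-65, 55, 9), (-45, 57, 11), (-25, 54, 50), (-5, 57, 6), (15, 58, 7), (35, 213, 25), (55, 258, 7), (75, 253, 26), (95, 203, 10), (115, 207, 107)]
```

>>> jog_arm(moves=[{"grip": 0.28, "x": 0, "y": -0.1, "z": -0.4, "turn": 0}, {"grip": 0.28, "x": 0, "y": 0, "z": -0.5, "turn": 0}, {"grip": 0.28, "x": 0, "y": 0, "z": -0.5, "turn": 0}, {"grip": 0.28, "x": 0, "y": 0, "z": -0.5, "turn": 0}, {"grip": 0.28, "x": 0, "y": 0, "z": -0.4, "turn": 0}, {"grip": 0.28, "x": 0.2, "y": 0, "z": 0, "turn": 0}, {"grip": 0.28, "x": 0.3, "y": 0, "z": 0, "turn": 0}, {"grip": 0.28, "x": 0.4, "y": 0, "z": 0, "turn": 0}, {"grip": 0.28, "x": 0.4, "y": 0, "z": 0, "turn": 0}, {"grip": 0.28, "x": 0.5, "y": 0, "z": 0, "turn": 0}, {"grip": 0.28, "x": 0.5, "y": 0, "z": 0, "turn": 0}, {"grip": 0.28, "x": 0.7, "y": 0, "z": 0, "turn": 0}, {"grip": 0.28, "x": 1, "y": 0, "z": 0, "turn": 0}, {"grip": 0.28, "x": 1, "y": 0, "z": 0, "turn": 0}])

```text
t: 21.08
eef_pos: [0.591, -0.1404, 0.3025]
tool_rot: [0.618, 0.786, -0.0, -0.0]
ft_force: [0.7, -0.2, -0.4]
grip_width: 0.0264
finger_force: 0.0
```

```bash
python3 -c "
from h import *
unit();cover()
p=eyes.camera('scene');cv2.imwrite('pics/s6.png',cv2.resize(p['pixels'][80:300,200:460,::-1],None,fx=2.5,fy=2.5,interpolation=cv2.INTER_CUBIC))"
```

```text
t 21.08 pos [ 591.  -140.4  302.5] yang 13.71 q [ 0.618  0.786 -0.    -0.   ] F [ 0.73 -0.21 -0.44] M [-0.01  0.07  0.06] w 26.4 ff 0.0 j [-0.28  0.02  1.71  0.    1.41 -0.51]
unit x,y 9.3 -1.0 foot z 68.1 F unit 0.4 0.7 -0.4
scene [(-85, 60, 149), (-65, 59, 13), (-45, 58, 16), (-25, 227, 128), (-5, 255, 95), (15, 254, 158), (35, 242, 321), (55, 110, 200), (75, 161, 311), (95, 219, 172)]
top [(-85, 58, 163), (-65, 56, 5), (-45, 57, 6), (-25, 225, 55), (-5, 255, 34), (15, 253, 33), (35, 245, 13), (55, 57, 4), (75, 155, 157), (95, 198, 41)]
```

View pics/s6.png

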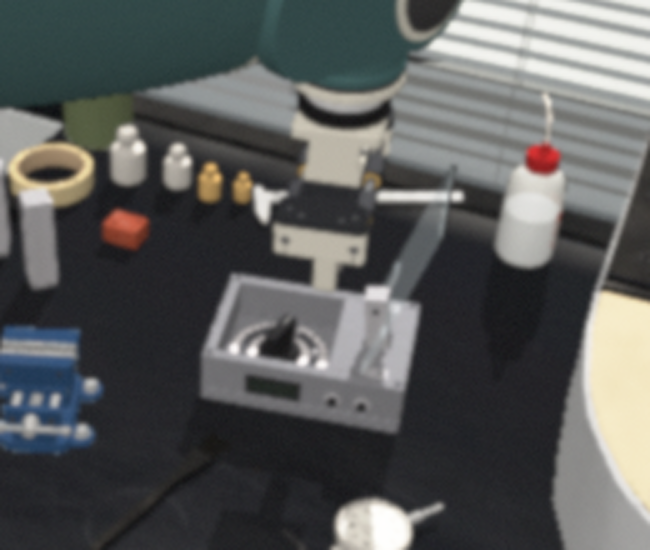

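The picture shows the bar upright in the pocket (377,320) with the cover leaning on it (430,230). Next I'll rise a little and measure the knob with the wrist camera.

>>> jog_arm(moves=[{"grip": 0.28, "x": -0.5, "y": 0, "z": -2, "turn": 0}, {"grip": 0.28, "x": -0.5, "y": 0, "z": -2, "turn": 0}, {"grip": 0.28, "x": 0, "y": 0, "z": -2, "turn": 0}, {"grip": 0.28, "x": 0, "y": 0, "z": -2, "turn": 0}, {"grip": 0.28, "x": 0, "y": 0, "z": 0, "turn": 0}, {"grip": 0.28, "x": 0, "y": 0, "z": 0, "turn": 0}])

```text
t: 21.73
eef_pos: [0.5937, -0.1512, 0.3835]
tool_rot: [0.618, 0.786, 0.0, 0.001]
ft_force: [0.1, 0.6, -1.3]
grip_width: 0.0261
finger_force: 0.0
```

```bash
cat > knob.py <<'E'
from h import *
def knob(name):
    p=eyes.camera("wrist");W=world(p)*1000
    d=W[...,:2]-PK;X=60+d@UX+30;Y=d@UY;Z=W[...,2];R=np.hypot(X,Y)   # about the knob's axis
    print("pix in well",int((R<40).sum()))
    m=(R<27)&(Z>40)&(Z<57);q=np.stack([X[m],Y[m]],1).astype(np.float32)
    print("knob pts",m.sum(),"z",np.median(Z[m]).round(1));r=cv2.minAreaRect(q);print(np.round(r[0],1),np.round(r[1],1),round(r[2],1))
    # orthorectified picture at z=22 in unit axes: right=+x, up=+y, 6 px/mm
    s=6;h=45;g=np.mgrid[0:2*h*s,0:2*h*s];x=g[1]/s-h;y=h-g[0]/s
    out=[]
    for z in(24,50):
        w=(PK+(-90)*UX)[None,None]+x[...,None]*UX+y[...,None]*UY
        P=np.concatenate([w/1000,np.full(x.shape+(1,),z/1000),np.ones(x.shape+(1,))],-1)@p["world_to_cam"].T
        c=P[...,:3]@p["camera_matrix"].T;out.append(cv2.remap(p["pixels"],(c[...,0]/c[...,2]).astype(np.float32),(c[...,1]/c[...,2]).astype(np.float32),cv2.INTER_CUBIC)[...,::-1])
    o=np.hstack(out);cv2.imwrite("pics/"+name,cv2.resize(o,None,fx=.74,fy=.74,interpolation=cv2.INTER_AREA))
    for q in("lug_face","pin_face","limit_knob","limit_ring"):
        for b in eyes.boxes_of(p,q)[:1]:
            c,rr=np.round(b["xy"]).astype(int);print(q,round(b["confidence"],2),c,rr,"rel",X[rr,c].round(1),Y[rr,c].round(1),Z[rr,c].round(1),"ang",np.degrees(np.arctan2(Y[rr,c],X[rr,c])).round(1))
E
python3 -c "
from knob import *
unit();knob('k1.png')"
```

```text
t 21.73 pos [ 593.7 -151.2  383.5] yang 13.71 q [0.618 0.786 0.    0.001] F [ 0.12  0.61 -1.28] M [-0.07  0.04 -0.04] w 26.1 ff 0.0 j [-0.29 -0.01  1.61 -0.    1.54 -0.53]
unit x,y 20.5 -0.9 foot z 149.1 F unit -0.6 0.3 -1.3
pix in well 43962
knob pts 542 z 50.8
[-0.2  0.2] [41.9 13.1] 69.5
lug_face 0.62 253 129 rel -1.3 1.1 50.3 ang 139.8
pin_face 0.63 239 101 rel -29.2 -13.7 20.3 ang -154.8
limit_knob 0.95 252 126 rel -4.2 0.1 50.9 ang 179.3
limit_ring 0.66 226 113 rel -16.7 -28.0 19.2 ang -120.9
```

View pics/k1.png

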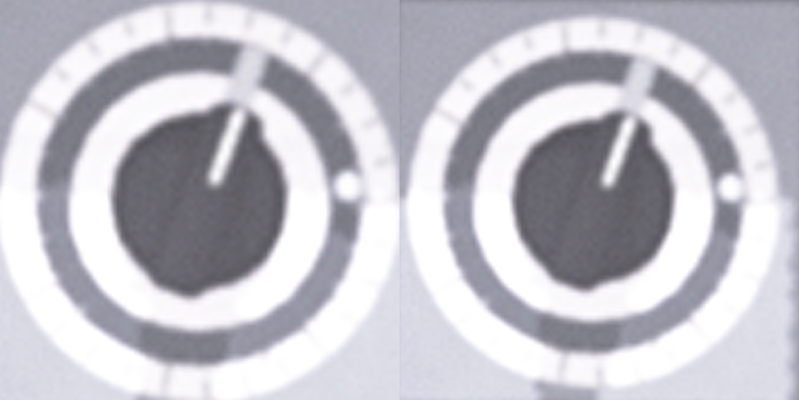

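The picture is an orthorectified view from above. It shows the lug at about (253,70), 69° in unit axes, and the pin at (348,186), about 5°. The knob is centred as expected at 42 x 13 mm, and contact should come after about 54° clockwise. Now I'll position above it.

>>> jog_arm(moves=[{"grip": 0.4, "x": 1.7, "y": 0.1, "z": 0, "turn": 0}, {"grip": 0.4, "x": 1.7, "y": 0, "z": 0, "turn": 0}, {"grip": 0.4, "x": 1.7, "y": 0, "z": 0, "turn": 0}, {"grip": 0.4, "x": 0, "y": 0, "z": 0, "turn": -6.95}, {"grip": 0.4, "x": 0, "y": 0, "z": 0, "turn": -6.95}, {"grip": 0.4, "x": 0, "y": 0, "z": 0, "turn": -6.95}, {"grip": 0.4, "x": 0, "y": 0, "z": 0, "turn": -6.95}, {"grip": 0.4, "x": 0, "y": 0, "z": 0, "turn": -6.95}, {"grip": 0.4, "x": 0, "y": 0, "z": 0, "turn": -6.95}, {"grip": 0.4, "x": 0, "y": 0, "z": 0, "turn": -6.95}, {"grip": 0.4, "x": 0, "y": 0, "z": 0, "turn": -6.95}, {"grip": 0.4, "x": 0, "y": 0, "z": 0, "turn": -6.95}, {"grip": 0.4, "x": 0, "y": 0, "z": 0, "turn": -6.95}, {"grip": 0.4, "x": 0, "y": 0, "z": 0, "turn": 0}, {"grip": 0.4, "x": 0, "y": 0, "z": 0, "turn": 0}])

```text
t: 23.23
eef_pos: [0.5824, -0.1007, 0.3823]
tool_rot: [0.061, 0.998, 0.0, -0.0]
ft_force: [-0.6, -0.0, -0.0]
grip_width: 0.0367
finger_force: 0.0
```

```bash
python3 -c "
from h import *
unit();togo(.5827,-.1017)"
```

```text
t 23.23 pos [ 582.4 -100.7  382.3] yang 83.02 q [ 0.061  0.998  0.    -0.   ] F [-0.63 -0.03 -0.04] M [ 0.03  0.01 -0.01] w 36.7 ff 0.0 j [-0.21 -0.06  1.66  0.    1.54 -1.66]
unit x,y -31.2 0.1 foot z 147.9 F unit -0.1 -0.6 -0.0
t 23.23 pos [ 582.4 -100.7  382.3] yang 83.02 q [ 0.061  0.998  0.    -0.   ] F [-0.63 -0.03 -0.04] M [ 0.03  0.01 -0.01] w 36.7 ff 0.0 j [-0.21 -0.06  1.66  0.    1.54 -1.66]
tool x,y cm -0.04 -0.09
```

>>> jog_arm(moves=[{"grip": 0.4, "x": 0, "y": -0.08, "z": 2, "turn": 0}, {"grip": 0.4, "x": 0, "y": 0, "z": 3, "turn": 0}, {"grip": 0.4, "x": 0, "y": 0, "z": 3, "turn": 0}, {"grip": 0.4, "x": 0, "y": 0, "z": 2.5, "turn": 0}, {"grip": 0.4, "x": 0, "y": 0, "z": 1.5, "turn": 0}, {"grip": 0.4, "x": 0, "y": 0, "z": 1, "turn": 0}, {"grip": 0.4, "x": 0, "y": 0, "z": 0, "turn": 0}, {"grip": 0.4, "x": 0, "y": 0, "z": 0, "turn": 0}])

```text
t: 23.9
eef_pos: [0.5825, -0.102, 0.253]
tool_rot: [0.06, 0.998, -0.0, -0.0]
ft_force: [0.2, -0.9, 0.2]
grip_width: 0.037
finger_force: 0.0
```

```bash
python3 -c "
from h import *
unit();togo(.5827,-.1017)"
```

```text
t 23.9 pos [ 582.5 -102.   253. ] yang 83.12 q [ 0.06   0.998 -0.    -0.   ] F [ 0.21 -0.89  0.22] M [ 0.03 -0.04 -0.03] w 37.0 ff 0.0 j [-0.22  0.02  1.8  -0.    1.33 -1.67]
unit x,y -30.0 -0.1 foot z 18.6 F unit 0.9 -0.0 0.2
t 23.9 pos [ 582.5 -102.   253. ] yang 83.12 q [ 0.06   0.998 -0.    -0.   ] F [ 0.21 -0.89  0.22] M [ 0.03 -0.04 -0.03] w 37.0 ff 0.0 j [-0.22  0.02  1.8  -0.    1.33 -1.67]
tool x,y cm -0.02 0.03
```

>>> jog_arm(moves=[{"grip": 0.4, "x": 0, "y": 0, "z": 0.8, "turn": 0}, {"grip": 0.4, "x": 0, "y": 0, "z": 0.8, "turn": 0}, {"grip": 0.4, "x": 0, "y": 0, "z": 0.6, "turn": 0}, {"grip": 0.4, "x": 0, "y": 0, "z": 0.5, "turn": 0}, {"grip": 0.2, "x": 0, "y": 0, "z": 0, "turn": 0}, {"grip": 0.2, "x": 0, "y": 0, "z": 0, "turn": 0}, {"grip": 0.2, "x": 0, "y": 0, "z": 0, "turn": 0}, {"grip": 0.0, "x": 0, "y": 0, "z": 0, "turn": 0}, {"grip": 0.0, "x": 0, "y": 0, "z": 0, "turn": 0}, {"grip": 0.0, "x": 0, "y": 0, "z": 0, "turn": 0}])

```text
t: 24.73
eef_pos: [0.5825, -0.1017, 0.226]
tool_rot: [0.059, 0.998, 0.0, 0.0]
ft_force: [0.5, 5.8, 1.9]
grip_width: 0.0131
finger_force: 30.0
```

```bash
python3 -c "
from h import *
unit();cover()"
```

```text
t 24.73 pos [ 582.5 -101.7  226. ] yang 83.23 q [0.059 0.998 0.    0.   ] F [0.45 5.84 1.91] M [ 0.96 -0.08  0.08] w 13.1 ff 30.0 j [-0.22  0.04  1.82  0.    1.28 -1.67]
unit x,y -30.2 0.0 foot z -8.4 F unit -5.6 1.8 1.9
scene [(-105, 170, 146), (-85, 169, 259), (-65, 247, 180), (-45, 244, 378), (-25, 246, 364), (-5, 246, 368), (15, 217, 223), (35, 169, 221), (55, 169, 318), (75, 161, 310), (95, 219, 175)]
top [(-105, 168, 121), (-85, 167, 9), (-65, 248, 119), (-45, 256, 47), (-25, 244, 73), (-5, 214, 51), (15, 168, 45), (35, 165, 46), (55, 58, 11), (95, 216, 215)]
```

>>> jog_arm(moves=[{"grip": 0, "x": 0, "y": 0.05, "z": 0, "turn": 2}, {"grip": 0, "x": 0, "y": 0, "z": 0, "turn": 4}, {"grip": 0, "x": 0, "y": 0, "z": 0, "turn": 4}, {"grip": 0, "x": 0, "y": 0, "z": 0, "turn": 4}, {"grip": 0, "x": 0, "y": 0, "z": 0, "turn": 4}, {"grip": 0, "x": 0, "y": 0, "z": 0, "turn": 4}, {"grip": 0, "x": 0, "y": 0, "z": 0, "turn": 4}, {"grip": 0, "x": 0, "y": 0, "z": 0, "turn": 4}, {"grip": 0, "x": 0, "y": 0, "z": 0, "turn": 4}, {"grip": 0, "x": 0, "y": 0, "z": 0, "turn": 4}, {"grip": 0, "x": 0, "y": 0, "z": 0, "turn": 3}, {"grip": 0, "x": 0, "y": 0, "z": 0, "turn": 2}, {"grip": 0, "x": 0, "y": 0, "z": 0, "turn": 0}])

```text
t: 25.92
eef_pos: [0.5828, -0.1011, 0.226]
tool_rot: [0.422, 0.907, 0.001, 0.0]
ft_force: [2.7, 7.2, 1.1]
grip_width: 0.0125
finger_force: 30.0
```

```bash
python3 -c "
from h import *
unit()"
```

```text
t 25.92 pos [ 582.8 -101.1  226. ] yang 40.09 q [0.422 0.907 0.001 0.   ] F [2.7  7.21 1.11] M [ 1.2  -0.55  0.01] w 12.5 ff 30.0 j [-0.22  0.04  1.82  0.    1.28 -0.92]
unit x,y -30.8 0.4 foot z -8.4 F unit -6.4 4.3 1.1
```

>>> jog_arm(moves=[{"grip": 0, "x": 0.05, "y": 0.05, "z": 0, "turn": 2}, {"grip": 0, "x": 0, "y": 0, "z": 0, "turn": 2}, {"grip": 0, "x": 0, "y": 0, "z": 0, "turn": 2}, {"grip": 0, "x": 0, "y": 0, "z": 0, "turn": 1}, {"grip": 0, "x": 0, "y": 0, "z": 0, "turn": 0}])

```text
t: 26.33
eef_pos: [0.5828, -0.1007, 0.226]
tool_rot: [0.476, 0.88, 0.0, 0.001]
ft_force: [3.8, 3.1, 0.8]
grip_width: 0.0123
finger_force: 30.0
```

```bash
python3 -c "
from h import *
unit()
m=[]
for i in range(4): eyes.camera('top');m.append(env.get_obs()['wrist_torque'])
print(np.round(m,3))"
```

```text
t 26.33 pos [ 582.8 -100.7  226. ] yang 33.17 q [0.476 0.88  0.    0.001] F [3.8  3.12 0.76] M [ 0.53 -0.78  0.08] w 12.3 ff 30.0 j [-0.21  0.04  1.82  0.    1.28 -0.79]
unit x,y -31.1 0.5 foot z -8.4 F unit -2.1 4.4 0.8
[[ 0.506 -0.748 -0.028]
 [ 0.438 -0.734  0.036]
 [ 0.482 -0.73  -0.021]
 [ 0.514 -0.751 -0.024]]
```

>>> jog_arm(moves=[{"grip": 0, "x": 0, "y": 0, "z": 0, "turn": 1}, {"grip": 0, "x": 0, "y": 0, "z": 0, "turn": 1}, {"grip": 0, "x": 0, "y": 0, "z": 0, "turn": 0}])

```text
t: 26.78
eef_pos: [0.5828, -0.1007, 0.226]
tool_rot: [0.491, 0.871, 0.0, 0.001]
ft_force: [4.3, 2.8, 0.7]
grip_width: 0.0126
finger_force: 30.0
```

```bash
cat > m.py <<'E'
from h import *
unit()
m=[]
for i in range(4): eyes.camera('top');m.append(env.get_obs()['wrist_torque'])
print(np.mean(m,0).round(3))
E
python3 m.py
```

```text
t 26.78 pos [ 582.8 -100.7  226. ] yang 31.18 q [0.491 0.871 0.    0.001] F [4.28 2.77 0.72] M [ 0.49 -0.77  0.07] w 12.6 ff 30.0 j [-0.21  0.04  1.82  0.    1.28 -0.76]
unit x,y -31.1 0.5 foot z -8.4 F unit -1.7 4.8 0.7
[ 0.523 -0.794  0.022]
```

>>> jog_arm(moves=[{"grip": 0, "x": 0, "y": 0, "z": 0, "turn": 1}, {"grip": 0, "x": 0, "y": 0, "z": 0, "turn": 0}])

```text
t: 27.15
eef_pos: [0.5829, -0.1007, 0.226]
tool_rot: [0.499, 0.867, 0.0, 0.001]
ft_force: [5.3, 2.4, -0.2]
grip_width: 0.0128
finger_force: 30.0
```

```bash
python3 m.py
```

```text
t 27.15 pos [ 582.9 -100.7  226. ] yang 30.19 q [0.499 0.867 0.    0.001] F [ 5.31  2.35 -0.17] M [ 0.55 -0.85  0.09] w 12.8 ff 30.0 j [-0.21  0.04  1.82  0.    1.28 -0.74]
unit x,y -31.1 0.6 foot z -8.4 F unit -1.0 5.7 -0.2
[ 0.555 -0.816  0.054]
```

>>> jog_arm(moves=[{"grip": 0, "x": 0, "y": 0, "z": 0, "turn": 1}, {"grip": 0, "x": 0, "y": 0, "z": 0, "turn": 0}])

```text
t: 27.52
eef_pos: [0.5829, -0.1007, 0.226]
tool_rot: [0.506, 0.862, 0.0, 0.001]
ft_force: [5.7, 3.2, -0.0]
grip_width: 0.0126
finger_force: 30.0
```

```bash
python3 m.py
```

```text
t 27.52 pos [ 582.9 -100.7  226. ] yang 29.19 q [0.506 0.862 0.    0.001] F [ 5.7   3.17 -0.04] M [ 0.54 -0.88  0.09] w 12.6 ff 30.0 j [-0.21  0.04  1.82  0.    1.28 -0.72]
unit x,y -31.2 0.6 foot z -8.4 F unit -1.7 6.3 -0.0
[ 0.53  -0.822  0.073]
```

>>> jog_arm(moves=[{"grip": 0, "x": 0, "y": 0, "z": 0, "turn": 1}, {"grip": 0, "x": 0, "y": 0, "z": 0, "turn": 0}])

```text
t: 27.88
eef_pos: [0.5829, -0.1007, 0.226]
tool_rot: [0.514, 0.858, 0.0, 0.001]
ft_force: [4.2, 3.5, 0.8]
grip_width: 0.0127
finger_force: 30.1
```

```bash
python3 m.py
```

```text
t 27.88 pos [ 582.9 -100.7  226. ] yang 28.2 q [0.514 0.858 0.    0.001] F [4.22 3.54 0.77] M [ 0.54 -0.88  0.24] w 12.7 ff 30.1 j [-0.21  0.04  1.82  0.    1.28 -0.71]
unit x,y -31.2 0.6 foot z -8.4 F unit -2.4 4.9 0.8
[ 0.564 -0.889  0.173]
```

The torque rises clearly at 55° (0.02 to 0.17 N m), so the lug is on the pin. Releasing and rising.

>>> jog_arm(moves=[{"grip": 0.35, "x": 0, "y": 0, "z": 0, "turn": 0}, {"grip": 0.35, "x": 0, "y": 0, "z": 0, "turn": 0}, {"grip": 0.35, "x": 0, "y": 0, "z": 0, "turn": 0}, {"grip": 0.35, "x": 0, "y": 0, "z": 0, "turn": 0}, {"grip": 0.35, "x": 0, "y": 0, "z": -0.5, "turn": 0}, {"grip": 0.35, "x": 0, "y": 0, "z": -1.5, "turn": 0}, {"grip": 0.35, "x": 0, "y": 0, "z": -3, "turn": 0}, {"grip": 0.35, "x": 0, "y": 0, "z": -3, "turn": 0}, {"grip": 0.35, "x": 0, "y": 0, "z": -3, "turn": 0}, {"grip": 0.35, "x": 0, "y": 0, "z": -3, "turn": 0}, {"grip": 0.35, "x": 0, "y": 0, "z": -2, "turn": 0}, {"grip": 0.35, "x": -2, "y": 2, "z": 0, "turn": 0}, {"grip": 0.35, "x": -2, "y": 2, "z": 0, "turn": 0}, {"grip": 0.35, "x": 0, "y": 0, "z": 0, "turn": 0}, {"grip": 0.35, "x": 0, "y": 0, "z": 0, "turn": 0}])

```text
t: 29.33
eef_pos: [0.6373, -0.1175, 0.385]
tool_rot: [0.513, 0.858, -0.0, -0.001]
ft_force: [-0.1, -0.2, 0.0]
grip_width: 0.0324
finger_force: 0.0
```

```bash
python3 -c "
from knob import *
unit();knob('k2.png');cover()"
```

```text
t 29.33 pos [ 637.3 -117.5  385. ] yang 28.21 q [ 0.513  0.858 -0.    -0.001] F [-0.15 -0.21  0.04] M [-0.07  0.06  0.01] w 32.4 ff 0.0 j [-0.22  0.06  1.53 -0.    1.55 -0.71]
unit x,y -2.0 49.5 foot z 150.6 F unit 0.2 -0.2 0.0
pix in well 33184
knob pts 546 z 50.8
[-0.2  0.2] [41.5 13.2] 15.1
lug_face 0.63 214 141 rel -1.9 2.2 51.9 ang 130.3
pin_face 0.62 191 126 rel -7.8 -29.0 19.1 ang -105.1
limit_knob 0.74 215 138 rel -4.9 2.4 50.1 ang 154.0
limit_ring 0.93 190 131 rel -2.1 -29.2 18.1 ang -94.2
scene [(-85, 60, 149), (-65, 59, 8), (-45, 57, 32), (-25, 57, 40), (-5, 247, 90), (15, 249, 51), (35, 60, 155), (55, 110, 193), (75, 161, 311), (95, 219, 177)]
top [(-85, 57, 21), (95, 215, 140)]
```

View pics/k2.png

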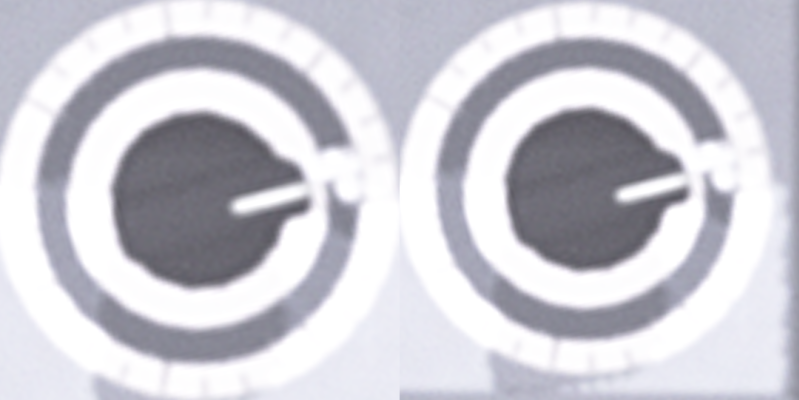

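The picture shows the lug at (335,160) resting against the pin at (350,187). Depth shows the bar top near 110 mm, and the cover still leans on it. The robot is clear, so I'll hand in.

```bash
python3 -c "
from station import workorder
print(workorder.hand_in())"
```

```text
the job is handed in; nothing more can be done
None
```

I handed the job in at about 29 s. The bar stands fully down in the pocket with the cover leaning on it, and the knob is turned about 54° clockwise with its lug on the stop pin. The robot is clear, and I saw no contact with the other things on the bench; the hand-in gave no verdict.

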